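# Load the bench vibration tester and put it in gear

## Task

Get the vibration tester ready for a run: before loading anything, take its shift lever out of gear into neutral, then stand every capacitor from the blue pad upright in a bay of the nest, one to a bay. Swing the hold-down fully shut over them, turn its yellow lock knob clockwise until it clicks home, and only then shift the lever across the neutral slot to the right column and fully forward. Leave the multimeter, the pen cup and the mouse where they are.

Things in the scene. Friction and masses are not known exactly. Their poses are not given: they have to be found in the camera images.
- tester: Bench vibration tester, fixed. Origin: centre of its underside on the table; x points from its front (robot side) to its back, y to its left, z up. White base 290 (x) x 510 (y) mm, 70 mm high. Left part: shaker table with the nest, four open bays in a row along y. Right part: blue gearbox with the lever's steel H-gate plate (top 135 mm high); behind it a grey motor, 170 mm high.
- bay1 (a point): Centre of the floor of bay 1 (1 is rightmost, 4 leftmost; 74 mm apart), 110 mm above the work surface; axes as the tester's. Clear space 53 mm (x) x 68 mm (y). Ribs 20 mm high, 6 mm thick at its left and right; rails 9 mm high, 6 mm thick at front and back, which fingers can pass above.
- bay2 (a point): Centre of the floor of bay 2 (1 is rightmost, 4 leftmost; 74 mm apart), 110 mm above the work surface; axes as the tester's. Clear space 53 mm (x) x 68 mm (y). Ribs 20 mm high, 6 mm thick at its left and right; rails 9 mm high, 6 mm thick at front and back, which fingers can pass above.
- bay3 (a point): Centre of the floor of bay 3 (1 is rightmost, 4 leftmost; 74 mm apart), 110 mm above the work surface; axes as the tester's. Clear space 53 mm (x) x 68 mm (y). Ribs 20 mm high, 6 mm thick at its left and right; rails 9 mm high, 6 mm thick at front and back, which fingers can pass above.
- bay4 (a point): Centre of the floor of bay 4 (1 is rightmost, 4 leftmost; 74 mm apart), 110 mm above the work surface; axes as the tester's. Clear space 53 mm (x) x 68 mm (y). Ribs 20 mm high, 6 mm thick at its left and right; rails 9 mm high, 6 mm thick at front and back, which fingers can pass above.
- nest (a point): Centre of the row of four bays at floor level; axes as the tester's. A steel latch post 22 mm across and 53 mm high stands 72 mm in front of it.
- cap1_mid (a point): Loose box film capacitor, off-white, dark foot and top, 45 (its x) x 60 (its y) x 52 mm high, 0.2 kg, four brass terminals 6 mm high on top. Point: centre of the case, 26 mm up. Starts upright on the blue pad, left of the tester. Grip it across the 45 mm; it fits a bay with its 60 mm along the row, either way round. Two to four are present (absent: None).
- cap2_mid (a point): Loose box film capacitor, off-white, dark foot and top, 45 (its x) x 60 (its y) x 52 mm high, 0.2 kg, four brass terminals 6 mm high on top. Point: centre of the case, 26 mm up. Starts upright on the blue pad, left of the tester. Grip it across the 45 mm; it fits a bay with its 60 mm along the row, either way round. Two to four are present (absent: None).
- cap3_mid (a point): Loose box film capacitor, off-white, dark foot and top, 45 (its x) x 60 (its y) x 52 mm high, 0.2 kg, four brass terminals 6 mm high on top. Point: centre of the case, 26 mm up. Starts upright on the blue pad, left of the tester. Grip it across the 45 mm; it fits a bay with its 60 mm along the row, either way round. Two to four are present (absent: None).
- cap4_mid (a point): Loose box film capacitor, off-white, dark foot and top, 45 (its x) x 60 (its y) x 52 mm high, 0.2 kg, four brass terminals 6 mm high on top. Point: centre of the case, 26 mm up. Starts upright on the blue pad, left of the tester. Grip it across the 45 mm; it fits a bay with its 60 mm along the row, either way round. Two to four are present (absent: None).
- holddown (a joint): Angle of the aluminium hold-down over the nest, rad: 0 shut (level, 2 mm above the capacitors), 1.57 upright, 1.8 its open stop; it starts near upright, tongue tip 347 mm above the table. It hinges along the tester's y behind the nest. Pushed towards the robot below about 1.25 (under 4 N) it sinks shut by its own weight in about 3 s on a damped hinge.
- holddown_hinge (a point): Middle of the hold-down's hinge line, 169 mm above the work surface, 82 mm behind the nest's centre. Its axes turn with the hold-down: x from cross bar to hinge, y along the hinge, z the upper side when shut, rear side when open. Out from the hinge: two side arms 320 mm apart, cross bar at 82 mm, a middle tongue 36 mm wide reaching to 178 mm with the lock knob on it.
- crossbar (a point): Middle of the upper (when open: rear) face of the hold-down's cross bar, which is 24 mm wide, 10 mm thick and 326 mm long along y; axes as the hold-down's.
- lock_knob (a joint): Angle of the quarter-turn lock knob on the hold-down, rad, growing clockwise seen from above when the hold-down is shut: starts 0 to 0.3 (unlocked), over 1.45 locked. It gets stiffer (to about 0.16 N m) over a detent at 1.2, then clicks through and springs on to about 1.5; end stop 1.62.
- knob_grip (a point): Middle of the lock knob's yellow wing, on the knob's axis, 154 mm out from the hinge, 196 mm above the work surface when shut. Wing 50 mm long (this frame's x), 14 mm thick (y), reaching 14 mm above and below this point, on a black skirt 38 mm across. The frame turns with the knob; with the knob at 0 its x is the tester's x.
- lever_shift (a joint): Fore-and-aft angle of the shift lever, rad: + forward (away from the robot, tester +x), 0 neutral, -0.33 fully in a rear slot (start), +0.33 fully in a forward slot. Detents hold it at those three: about 4 N at the ball to leave one, past half-way it snaps to the next. It can leave neutral only in the left or right column.
- lever_select (a joint): Sideways angle of the shift lever, rad: + to the right (tester -y), -0.33 left column (start), +0.33 right column. It changes freely only while the lever is in neutral (shift within about 0.03). Friction of about 1 N at the ball holds it.
- lever_ball (a point): Centre of the red ball, 42 mm across, on the shift lever, 160 mm from the lever's pivot, which is 70 mm above the work surface at x = -60, y = -170 mm in the tester's frame. Offset of ball from pivot for shift a, select b: x 160 sin a, y -160 sin b cos a, z 160 cos a cos b (mm): about 52 mm each way.
- multimeter: Bystander: handheld orange multimeter 185 x 90 x 40 mm lying flat. Origin: centre of its underside.
- pen_cup: Bystander: green pen cup, 76 mm across, 100 mm high, pens to 150 mm. Origin: centre of its underside.
- mouse: Bystander: grey computer mouse, 105 x 60 x 36 mm. Origin: centre of its underside.
Things that resemble listed ones, but are neither listed nor needed, are in the scene too. Leave any orange look-alike of the part that bears cap4_mid alone.

How it is judged (in metres and radians):
On the way, in this order (a step that is already met when the one before it is completed fails the run):
1. the shift lever is out of gear, in neutral (value of joint lever_shift between -0.09 and 0.09 rad), for 0.3 s.
2. every capacitor stands in a bay of the nest (((x of cap1_mid in the frame of bay1 between -0.009 and 0.009 m and y of cap1_mid in the frame of bay1 between -0.009 and 0.009 m) or (x of cap1_mid in the frame of bay2 between -0.009 and 0.009 m and y of cap1_mid in the frame of bay2 between -0.009 and 0.009 m) or (x of cap1_mid in the frame of bay3 between -0.009 and 0.009 m and y of cap1_mid in the frame of bay3 between -0.009 and 0.009 m) or (x of cap1_mid in the frame of bay4 between -0.009 and 0.009 m and y of cap1_mid in the frame of bay4 between -0.009 and 0.009 m)) and z of cap1_mid in the frame of nest between 0.02 and 0.031 m and angle between each of cap1_mid, cap2_mid, cap3_mid, cap4_mid's own z axis and vertical below 0.12 rad and ((x of cap2_mid in the frame of bay1 between -0.009 and 0.009 m and y of cap2_mid in the frame of bay1 between -0.009 and 0.009 m) or (x of cap2_mid in the frame of bay2 between -0.009 and 0.009 m and y of cap2_mid in the frame of bay2 between -0.009 and 0.009 m) or (x of cap2_mid in the frame of bay3 between -0.009 and 0.009 m and y of cap2_mid in the frame of bay3 between -0.009 and 0.009 m) or (x of cap2_mid in the frame of bay4 between -0.009 and 0.009 m and y of cap2_mid in the frame of bay4 between -0.009 and 0.009 m)) and z of cap2_mid in the frame of nest between 0.02 and 0.031 m and ((x of cap3_mid in the frame of bay1 between -0.009 and 0.009 m and y of cap3_mid in the frame of bay1 between -0.009 and 0.009 m) or (x of cap3_mid in the frame of bay2 between -0.009 and 0.009 m and y of cap3_mid in the frame of bay2 between -0.009 and 0.009 m) or (x of cap3_mid in the frame of bay3 between -0.009 and 0.009 m and y of cap3_mid in the frame of bay3 between -0.009 and 0.009 m) or (x of cap3_mid in the frame of bay4 between -0.009 and 0.009 m and y of cap3_mid in the frame of bay4 between -0.009 and 0.009 m)) and z of cap3_mid in the frame of nest between 0.02 and 0.031 m and ((x of cap4_mid in the frame of bay1 between -0.009 and 0.009 m and y of cap4_mid in the frame of bay1 between -0.009 and 0.009 m) or (x of cap4_mid in the frame of bay2 between -0.009 and 0.009 m and y of cap4_mid in the frame of bay2 between -0.009 and 0.009 m) or (x of cap4_mid in the frame of bay3 between -0.009 and 0.009 m and y of cap4_mid in the frame of bay3 between -0.009 and 0.009 m) or (x of cap4_mid in the frame of bay4 between -0.009 and 0.009 m and y of cap4_mid in the frame of bay4 between -0.009 and 0.009 m)) and z of cap4_mid in the frame of nest between 0.02 and 0.031 m), for 0.3 s.
3. the hold-down is fully shut over them (all of step 2 and value of joint holddown below 0.05 rad), for 0.3 s.
4. the lock knob has clicked home with the hold-down shut (value of joint lock_knob above 1.4 rad and value of joint holddown below 0.05 rad), for 0.2 s.
5. the lever is in the right column, fully forward (value of joint lever_shift above 0.26 rad and value of joint lever_select above 0.24 rad), for 0.2 s.
At the end, for the whole second after the job is handed in: Every capacitor present stands upright (within 7 degrees) on the floor of a bay, one to a bay, within 9 mm of its centre each way; the hold-down is shut (under 0.05 rad), the lock knob clicked home (over 1.4 rad), and the lever rests in the right column (over 0.24 rad) fully forward (over 0.26 rad) (all of step 2 and all of step 4 and all of step 5 and velocity of joint lever_shift below 0.1 rad/s); the robot touches nothing.
It fails at once if a capacitor is brought onto the nest while the lever is out of neutral (((x of cap1_mid in the frame of nest between -0.04 and 0.04 m and y of cap1_mid in the frame of nest between -0.16 and 0.16 m and z of cap1_mid in the frame of nest below 0.05 m) or (x of cap2_mid in the frame of nest between -0.04 and 0.04 m and y of cap2_mid in the frame of nest between -0.16 and 0.16 m and z of cap2_mid in the frame of nest below 0.05 m) or (x of cap3_mid in the frame of nest between -0.04 and 0.04 m and y of cap3_mid in the frame of nest between -0.16 and 0.16 m and z of cap3_mid in the frame of nest below 0.05 m) or (x of cap4_mid in the frame of nest between -0.04 and 0.04 m and y of cap4_mid in the frame of nest between -0.16 and 0.16 m and z of cap4_mid in the frame of nest below 0.05 m)) and not (value of joint lever_shift between -0.15 and 0.15 rad) and value of joint holddown above 0.3 rad).
It fails at once if the multimeter is disturbed (moved over 25 mm) (distance of multimeter from where it was at the start of the episode above 0.025 m).
It fails at once if the pen cup is disturbed (moved over 25 mm) (distance of pen_cup from where it was at the start of the episode above 0.025 m).
It fails at once if the mouse is disturbed (moved over 25 mm) (distance of mouse from where it was at the start of the episode above 0.025 m).
Of cap1, cap2, cap3, cap4 only 2 to 4 are there at a start; the rules pass over those that are not, and their reading is None.
At some moment in a run one of cap1, cap2, cap3, cap4 may be knocked a few centimetres aside while the robot is not near it.
It also fails if it takes over 210 s, if anything falls off the work surface, if the arm or the gripper's body presses on something with over 40 N, if the wrist force passes 120 N, or if a joint passes its speed limit or range.

## Robot

A 6-joint arm with a two-finger parallel gripper is mounted at the origin on the work surface. World frame = base frame: x ahead of the robot, y to its left, z up, the work surface at z = 0. Lengths are in mm, angles in degrees, forces in N, time in s.
With the tool pointing down it reaches from about 300 to 850 mm from the base axis. Payload 4.2 kg.
Tool frame: the origin (TCP) lies at the very end of the fingers, on their centre line; the grasp point (between the pads) lies 19 mm behind it (env.grasp_offset is the distance from the TCP to the grasp point, in mm); z points along the fingers, y is the line along which they close (so a half turn about z gives the same grasp; the last joint's range is limited). The gripper opens to 91 mm and grips with 3 to 60 N. Pads are 32 mm wide; open, the fingers measure 118 mm over their backs; the gripper's body (76 mm by 178 mm) begins 60 mm behind the grasp point.
Start: joints at [-72.651, 18.312, 89.639, -0, 72.044, -1.146], TCP at [182.407, -545.317, 213.976] pointing down, gripper open.
Joint ranges: [-177.97, 177.97], [-48.28, 115.42], [12.27, 149.76], [-77.06, 257.06], [2.81, 150.46], [-146.56, 146.56]. Speed limits (degrees/s): [147.25, 147.25, 180, 180, 180, 180].

## Interface

Orientations are given as [roll, pitch, yaw] about the fixed x, y, z axes, in that order (R = Rz(yaw) Ry(pitch) Rx(roll)).
In Python, from workcell import env, eyes gives the robot as it stands.
- The arm moves only by the tool send_rows, never from a script. Its arguments are lists of equal length, an entry for each row: "grip": the opening, from -1 (shut) to 1 (fully open), so that 0 is half open; "xyz": the shift along the world's x, y, z in m, a list of three; "yaw": the turn about the world's z in degrees. A call has 1 to 8 rows; each row is the pose to reach, as a shift and turn from the pose commanded when the call began; what a row does not reach only later rows make up. A row lasts 1/12 s, in which the tool goes at most 41.7 mm and 7.16 degrees, less where a joint would pass 70% of its speed; a pose out of reach is approached as far as the arm can. A call with a gripper value outside its range is refused whole. The fingers move at their own pace and stop on an object; "grip_force" is the grip in N (left out, the last holds). Time passes only in rows, so rows that repeat a pose let the fingers close. It gives the time, the measured TCP pose, the force, the opening and the grip force at its end, in the units of the state.
- env.state(): the state, without advancing time (a new reading comes with each control period).
- eyes.grab_frame(name): name is "scene" or "top" or "wrist"; returns a dict with "frame" (400x640x3 uint8, red, green, blue), "fx", "fy", "cx", "cy" (pixels), "pose" (4x4, takes a point from camera to world coordinates). Camera axes: x right, y down, z forward; pixel columns grow to the right and rows downward; lengths in mm; the calibration is good to about 2 mm. A picture is of the moment at which its call begins. There is no depth.
- env.job_done(): hands the job in; it is judged then, once.
The state is a dict: "time_s": time; "qpos": joint angles; "qvel": joint speeds; "effort": joint torques, N m; "ee_pos": TCP position; "ee_rot": TCP orientation; "force": force on the tool from outside, world axes, zero at the start; "torque": the same for the moment, N m; "gripper_width": finger opening in mm; "gripper_force": force on a finger pad.
Only numpy, scipy, OpenCV 4.12 (cv2) and the standard library are available. Lean on these libraries where they do the work, as an engineer would, in place of code of your own. Each camera call takes 0.05 s, during which the arm holds its last target. There are 200 camera calls.

## Working session

There is one attempt and no reset: what is moved stays moved. The work goes in short steps, Python scripts to look and compute and a tool call to move; the robot and the scene stay as the last step left them, time stands still between calls to the robot, and variables do not carry over. Pictures are saved under pics/ and viewed, at most 15 in all, crops included, and the job is handed in when it is done.

Besides the shell and the picture viewer there is one more tool, called after "Call:" as name([rows], argument=value, ...), one row to a line, values as JSON. send_rows: Moves the arm, as the interface text tells. Its arguments: {"type":"object","properties":{"grip":{"type":"array"},"xyz":{"type":"array"},"yaw":{"type":"array"},"grip_force":{"type":"number"}},"required":["grip","xyz","yaw"]}

```bash
ls; mkdir -p pics
cat > h.py <<'E'
import numpy as np, cv2
from workcell import env, eyes
def grab(n, save=None):
    f=eyes.grab_frame(n)
    if save: cv2.imwrite('pics/'+save, cv2.cvtColor(f['frame'],cv2.COLOR_RGB2BGR))
    return f
def ray(f,u,v):
    P=np.array(f['pose']); d=P[:3,:3]@np.array([(u-f['cx'])/f['fx'],(v-f['cy'])/f['fy'],1.]); return P[:3,3],d
def onz(f,u,v,z):
    o,d=ray(f,u,v); return o+d*(z-o[2])/d[2]
def proj(f,p):
    P=np.array(f['pose']); c=P[:3,:3].T@(np.array(p,float)-P[:3,3]); return np.array([f['fx']*c[0]/c[2]+f['cx'],f['fy']*c[1]/c[2]+f['cy']])
def tri(rs):
    A=np.zeros((3,3));b=np.zeros(3)
    for o,d in rs:
        d=d/np.linalg.norm(d);M=np.eye(3)-np.outer(d,d);A+=M;b+=M@o
    return np.linalg.solve(A,b)
E
python3 - <<'E'
from h import *
for n in('top','scene'):
    f=grab(n,n+'0.png'); print(n,f['fx'],f['cx'],f['cy'],np.round(f['pose'],3).tolist())
print(env.state())
E
```

```text
pics
top 446.1720488208826 317.0403318737766 190.20337553975187 [[0.004, -0.995, 0.101, 442.16], [-1.0, -0.003, 0.012, 18.093], [-0.011, -0.101, -0.995, 1376.8], [0.0, 0.0, 0.0, 1.0]]
scene 430.6763241625372 320.4081172056915 204.52403352922553 [[-0.116, 0.696, -0.709, 1304.948], [0.993, 0.066, -0.097, 109.609], [-0.021, -0.715, -0.699, 867.296], [0.0, 0.0, 0.0, 1.0]]
{'time_s': 0.1, 'qpos': array([-7.26501332e+01,  1.83463483e+01,  8.96989720e+01, -3.21134820e-04,
        7.20432102e+01, -1.14727823e+00]), 'qvel': array([ 0.01440912, -0.12267611, -0.1529994 ,  0.10340916, -0.1257434 ,
       -0.03657969]), 'effort': array([-8.93390225e-04, -4.13335454e+01, -2.32509470e+01,  7.28072086e-02,
        4.20953287e-02, -3.78017899e-05]), 'ee_pos': array([ 182.27602321, -544.87400433,  213.22369641]), 'ee_rot': array([-1.79911481e+02, -1.46731868e-03,  1.84972432e+01]), 'force': array([-0.63806927,  0.21814853,  0.79968898]), 'torque': array([ 0.02671409,  0.04083285, -0.00601317]), 'gripper_force': 0.0, 'gripper_width': 90.98891754823198}
```

View pics/top0.png

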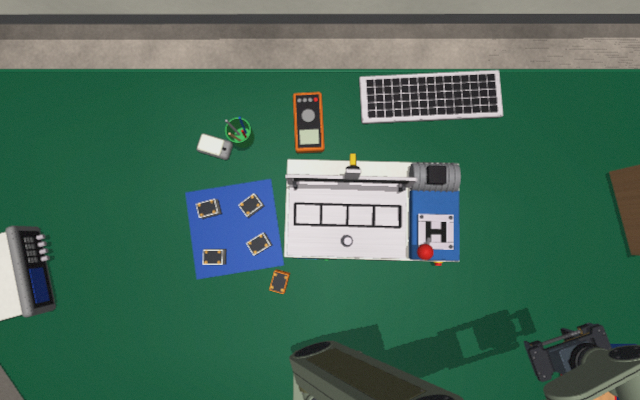

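View pics/scene0.png

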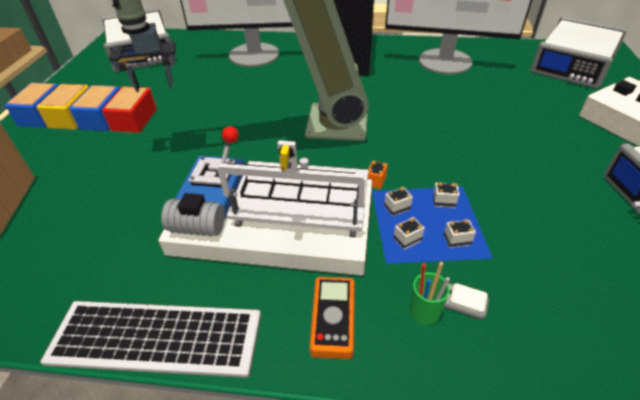

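Run:
```python
from h import *
T=grab('top');S=grab('scene')
def red(f):
    h=cv2.cvtColor(f['frame'],cv2.COLOR_RGB2HSV); m=(((h[...,0]<6)|(h[...,0]>174))&(h[...,1]>170)&(h[...,2]>110)).astype(np.uint8)
    n,l,s,c=cv2.connectedComponentsWithStats(m)
    return [(s[i].tolist(),np.round(c[i],1)) for i in range(1,n) if s[i][4]>30]
print('red',red(T),red(S))
# bays: dark thin lines around; fit white bay cells
g=cv2.cvtColor(T['frame'],cv2.COLOR_RGB2GRAY); roi=g[195:235,285:410]
h=cv2.cvtColor(T['frame'],cv2.COLOR_RGB2HSV)
m=((g>120)&(h[...,1]<60)).astype(np.uint8); m[:195]=0;m[235:]=0
n,l,s,c=cv2.connectedComponentsWithStats(m,connectivity=4)
for i in range(1,n):
    if 300<s[i][4]<900: print('bay',s[i].tolist(),np.round(c[i],1),np.round(onz(T,*c[i],110),1))
# caps
blue=((h[...,0]>105)&(h[...,0]<125)&(h[...,1]>150)).astype(np.uint8)
k,_=cv2.findContours(blue,cv2.RETR_EXTERNAL,cv2.CHAIN_APPROX_NONE); k=[x for x in k if cv2.contourArea(x)>3000 and x[:,0,0].max()<300]
hull=np.zeros_like(blue); cv2.fillPoly(hull,[cv2.convexHull(k[0])],1)
m=cv2.erode(hull,np.ones((5,5)))&(1-blue)
k,_=cv2.findContours(m,cv2.RETR_EXTERNAL,cv2.CHAIN_APPROX_NONE)
for x in k:
    if cv2.contourArea(x)>80:
        b=cv2.boxPoints(cv2.minAreaRect(x)); p=np.array([onz(T,*q,50) for q in b]); e=[p[1]-p[0],p[2]-p[1]]
        L=[np.linalg.norm(v) for v in e]; v=e[int(np.argmax(L))]
        print('cap',np.round(b.mean(0),1),np.round(p.mean(0),1),np.round(L,1),'long-axis deg',np.round(np.degrees(np.arctan2(v[1],v[0])),1))
c=T['frame'][150:300,180:480]; cv2.imwrite('pics/c1.png',cv2.cvtColor(cv2.resize(c,None,fx=2.66,fy=2.66,interpolation=cv2.INTER_CUBIC),cv2.COLOR_RGB2BGR))
```

```text
red [([418, 244, 15, 15, 178], array([424.9, 251.5]))] [([103, 88, 52, 44, 1151], array([131.1, 114.6])), ([222, 127, 16, 15, 191], array([229.7, 134. ])), ([316, 333, 7, 7, 41], array([319.2, 336. ]))]
bay [296, 204, 24, 20, 461] [307.4 213.8] [503.8  60.1 110. ]
bay [322, 205, 25, 20, 473] [333.9 214.2] [502.7 -15.1 110. ]
bay [348, 206, 25, 19, 461] [359.7 214.9] [501.  -88.1 110. ]
bay [375, 206, 24, 20, 449] [386.1 216. ] [ 498.4 -162.8  110. ]
bay [418, 214, 36, 21, 542] [435.3 222.5] [ 480.4 -301.4  110. ]
cap [214.  256.5] [379.6 337.3  50. ] [71.2 43.8] long-axis deg -89.7
cap [258.5 243.5] [418.3 206.3  50. ] [68.7 50.8] long-axis deg -58.8
cap [207.9 208. ] [522.8 359.5  50. ] [71.6 52.5] long-axis deg -75.7
cap [250.5 204.9] [532.7 232.2  50. ] [66.  54.3] long-axis deg -52.5
```

View pics/c1.png

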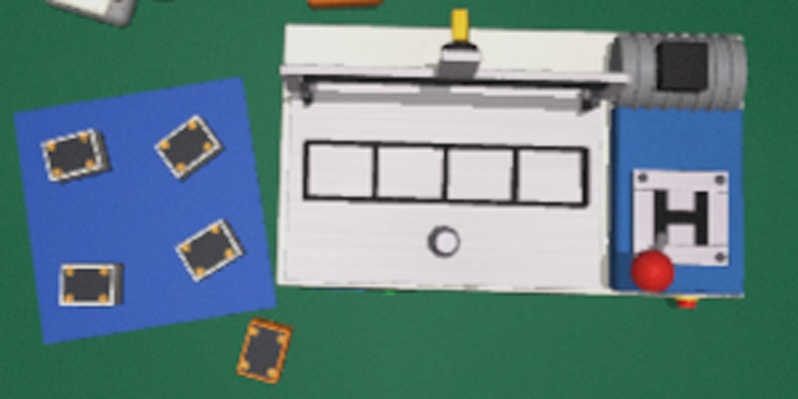

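Run:
```python
from h import *
T=grab('top');S=grab('scene')
b=tri([ray(T,424.9,251.5),ray(S,229.7,134)]);print('ball',b, onz(T,424.9,251.5,213))
print('tongue tip rear/front px', onz(T,353,167,345),onz(T,353,179,345), 'yellow',onz(T,353,155,323),'bar',onz(T,320,179,263),onz(T,380,181,263))
print('post',onz(T,347,241,163))
a=np.radians(-1.4);c,s=np.cos(a),np.sin(a);R=np.array([[c,-s],[s,c]])
n=np.array([501.5,-51.5])
for k in range(4): print('bay',k+1,n+R@[0,-111+74*k])
print('post pred',n+R@[-72,0],'hinge',n+R@[82,0],'knob shut',n+R@[82-154,0])
print('nest px in scene',proj(S,[n[0],n[1],110]))
```

```text
ball [ 402.89301775 -247.62526399  214.72384141] [ 402.59510036 -246.92978196  213.        ]
tongue tip rear/front px [601.9114511  -53.39631713 345.        ] [573.67540795 -53.28491496 345.        ] yellow [634.31487371 -55.03500615 323.        ] bar [583.89860783  23.98755789 263.        ] [ 579.25382898 -126.66563676  263.        ]
post [428.04691825 -49.01546303 163.        ]
bay 1 [ 498.78802823 -162.46686537]
bay 2 [500.59600941 -88.48895512]
bay 3 [502.40399059 -14.51104488]
bay 4 [504.21197177  59.46686537]
post pred [429.52149274 -49.74088317] hinge [583.47552216 -53.50343861] knob shut [429.52149274 -49.74088317]
nest px in scene [300.54393022 193.54317816]
```

Call:
send_rows([
  [0.22,0.298,0.07],
  [0.22,0.298,0.07],
  [0.22,0.298,0.07],
  [0.22,0.298,0.07],
  [0.22,0.298,0.07],
  [0.22,0.298,0.07],
  [0.22,0.298,0.07],
  [0.22,0.298,0.07],
], yaw=[70,70,70,70,70,70,70,70], grip=[1,1,1,1,1,1,1,1], grip_force=15)

```text
time_s: 0.97
ee_pos: [377.6, -280.0, 276.4]
ee_rot: [180.0, 0.0, 76.1]
force: [0.8, -0.1, -0.6]
gripper_width: 91.3
gripper_force: 0.0
```

Call:
send_rows([
  [0.026,0.034,0],
  [0.026,0.034,0],
  [0.026,0.034,0],
  [0.026,0.034,-0.041],
  [0.026,0.034,-0.082],
  [0.026,0.034,-0.082],
  [0.026,0.034,-0.082],
], yaw=[13,13,13,13,13,13,13], grip=[1,1,1,1,1,1,1])

```text
time_s: 1.55
ee_pos: [401.3, -247.9, 192.8]
ee_rot: [-179.8, -0.1, 88.6]
force: [0.2, 0.1, 0.8]
gripper_width: 91.2
gripper_force: 0.0
```

Call:
send_rows([
  [0,0,0],
  [0,0,0],
  [0,0,0],
  [0,0,0],
  [0,0,0],
  [0,0,0],
  [0,0,0],
  [0,0,0],
], yaw=[0,0,0,0,0,0,0,0], grip=[-0.2,-0.2,-0.2,-0.2,-0.2,-0.2,-0.2,-0.2])

```text
time_s: 2.22
ee_pos: [403.0, -247.8, 194.0]
ee_rot: [180.0, 0.0, 88.8]
force: [0.5, 0.4, -0.5]
gripper_width: 41.1
gripper_force: 15.2
```

Call:
send_rows([
  [0.014,0,0.003],
  [0.028,-0.001,0.006],
  [0.042,-0.001,0.008],
  [0.052,-0.002,0.008],
  [0.052,-0.002,0.008],
  [0.052,-0.002,0.008],
  [0.052,-0.002,0.008],
  [0.052,-0.002,0.008],
], yaw=[0,0,0,0,0,0,0,0], grip=[-0.2,-0.2,-0.2,-0.2,-0.2,-0.2,-0.2,-0.2])

```text
time_s: 2.88
ee_pos: [455.0, -249.7, 202.1]
ee_rot: [179.9, 0.0, 88.8]
force: [-0.0, 3.3, 3.4]
gripper_width: 40.9
gripper_force: 15.0
```

Call:
send_rows([
  [0,0,0],
  [0,0,0],
  [0,0,0],
  [0,0,0.04],
  [0,0,0.08],
  [0,0,0.1],
  [0,0,0.1],
], yaw=[0,0,0,0,0,0,0], grip=[1,1,1,1,1,1,1])

```text
time_s: 3.47
ee_pos: [457.0, -251.4, 307.1]
ee_rot: [179.5, 0.3, 88.8]
force: [0.2, -0.1, -0.2]
gripper_width: 84.8
gripper_force: 0.0
```

Run:
```python
from h import *
S=grab('scene')
h=cv2.cvtColor(S['frame'],cv2.COLOR_RGB2HSV); m=(((h[...,0]<6)|(h[...,0]>174))&(h[...,1]>170)&(h[...,2]>110)).astype(np.uint8); m[:,:160]=0;m[:,320:]=0
n,l,s,c=cv2.connectedComponentsWithStats(m);i=1+np.argmax(s[1:,4]);print(s[i],c[i],onz(S,*c[i],221), env.state()['ee_pos'])
```

```text
[217 136  15  16 185] [224.0972973  143.28108108] [ 452.33261855 -248.79913151  221.        ] [ 455.91546988 -250.80258713  304.19611362]
```

Call:
send_rows([
  [0.085,0.12,0],
  [0.085,0.12,0],
  [0.085,0.12,0],
  [0.085,0.12,0],
  [0.085,0.12,-0.035],
  [0.085,0.12,-0.067],
  [0.085,0.12,-0.067],
  [0.085,0.12,-0.067],
], yaw=[0,0,0,0,0,0,0,0], grip=[-1,-1,-1,-1,-1,-1,-1,-1])

```text
time_s: 4.18
ee_pos: [538.4, -129.5, 232.5]
ee_rot: [-179.7, -0.1, 88.8]
force: [0.4, -0.5, 1.0]
gripper_width: 40.9
gripper_force: 0.0
```

Call:
send_rows([
  [0.01,0,0],
  [0.015,0,0],
  [0.02,0,0],
  [0.025,0,0],
  [0.03,0,0],
  [0.035,0,0],
  [0.04,0,0],
  [0.04,0,0],
], yaw=[0,0,0,0,0,0,0,0], grip=[-1,-1,-1,-1,-1,-1,-1,-1])

```text
time_s: 4.85
ee_pos: [581.0, -129.9, 234.8]
ee_rot: [179.9, -0.0, 88.8]
force: [-0.5, 0.0, -0.4]
gripper_width: 0.6
gripper_force: 0.0
```

Run:
```python
from h import *
grab('scene','s1.png'); print(env.state()['force'])
```

```text
[-0.09680341 -0.94673924 -0.27934207]
```

View pics/s1.png

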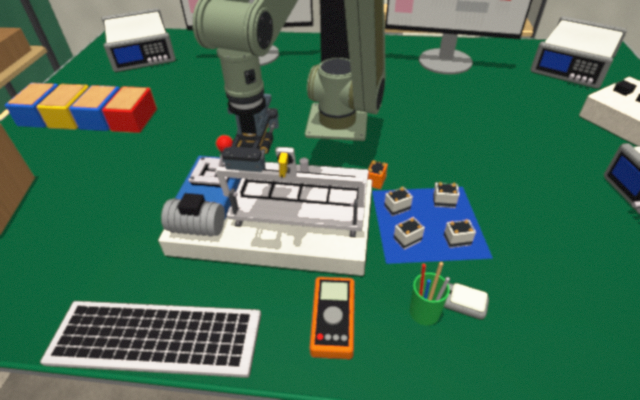

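Call:
send_rows([
  [0.005,0,0],
  [0.01,0,0],
  [0.014,0,0],
  [0.014,0,0],
  [0.014,0,0],
], yaw=[0,0,0,0,0], grip=[-1,-1,-1,-1,-1])

```text
time_s: 5.32
ee_pos: [584.7, -129.7, 234.4]
ee_rot: [-178.7, -0.0, 88.8]
force: [-23.8, -0.3, 10.1]
gripper_width: 0.3
gripper_force: 12.4
```

Run:
```python
from h import *
f=grab('scene')
h=cv2.cvtColor(f['frame'],cv2.COLOR_RGB2HSV); m=((h[...,0]>22)&(h[...,0]<32)&(h[...,1]>150)&(h[...,2]>110)).astype(np.uint8);m[:,:250]=0;m[200:]=0
n,l,s,c=cv2.connectedComponentsWithStats(m);i=1+np.argmax(s[1:,4]);print(s[i],c[i])
for th in (1.3,1.4,1.5,1.57,1.65,1.7,1.75,1.8):
    x=583.5-154*np.cos(th)+27*np.sin(th); z=169+154*np.sin(th)+27*np.cos(th); print(th,proj(f,[x,-53,z]))
print(env.state()['force'])
```

```text
[278 156   9  24 160] [282.275   166.29375]
1.3 [289.87090599 140.91314892]
1.4 [288.61316014 145.0164035 ]
1.5 [287.37896152 149.82963548]
1.57 [286.5387413  153.59921538]
1.65 [285.61164696 158.28362789]
1.7 [285.05417806 161.40088949]
1.75 [284.51634355 164.6526053 ]
1.8 [284.00037465 168.02832238]
[-23.0127608    0.59935046   9.94895719]
```

Call:
send_rows([
  [-0.04,0,0],
  [-0.08,0,0],
  [-0.08,0,0.04],
  [-0.1,0.04,0.06],
  [-0.115,0.08,0.08],
  [-0.115,0.12,0.08],
  [-0.115,0.16,0.08],
  [-0.115,0.2,0.08],
], yaw=[0,0,0,0,0,0,0,0], grip=[1,1,1,1,1,1,1,1])

```text
time_s: 6.03
ee_pos: [479.2, 65.9, 316.2]
ee_rot: [179.8, -0.1, 88.7]
force: [0.6, 0.8, -0.2]
gripper_width: 51.0
gripper_force: 0.0
```

Call:
send_rows([
  [-0.01,0.04,0.02],
  [-0.02,0.08,0.04],
  [-0.04,0.12,0.06],
  [-0.05,0.16,0.06],
  [-0.05,0.2,0.06],
  [-0.05,0.2,0.06],
  [-0.05,0.2,0.06],
], yaw=[0,0,0,0,0,0,0], grip=[1,1,1,1,1,1,1])

```text
time_s: 6.62
ee_pos: [428.8, 267.2, 374.5]
ee_rot: [180.0, -0.1, 89.1]
force: [-0.1, -0.4, -0.6]
gripper_width: 90.8
gripper_force: 0.0
```

Run:
```python
from h import *
f=grab('wrist','w1.png'); print(env.state()['ee_pos'],np.round(f['pose'],2),f['fx'])
for p in [(379.6,337.3),(418.3,206.3),(522.8,359.5),(532.7,232.2)]: print(proj(f,[*p,52]))
```

```text
[429.00310699 265.15418479 374.45046391] [[ 1.0000e+00 -2.0000e-02 -0.0000e+00  4.3019e+02]
 [-2.0000e-02 -9.7000e-01 -2.6000e-01  3.4026e+02]
 [ 0.0000e+00  2.6000e-01 -9.7000e-01  5.4619e+02]
 [ 0.0000e+00  0.0000e+00  0.0000e+00  1.0000e+00]] 323.52323705739457
[284.05133957 117.87394736]
[312.15358154 202.92581439]
[381.44661785 100.45498329]
[385.0711702  185.70860427]
```

View pics/w1.png

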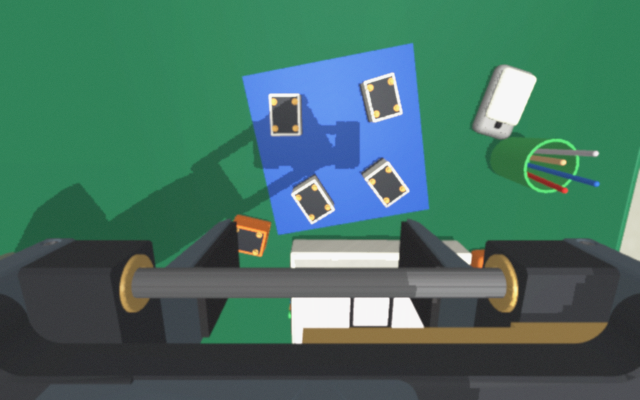

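```bash
cat >> h.py <<'E'
def caps(f,box,z=52,pr=True):
    h=cv2.cvtColor(f['frame'],cv2.COLOR_RGB2HSV); u0,v0,u1,v1=box
    m=((h[...,2]<90)&(h[...,1]<110)).astype(np.uint8)
    # terminals: orange
    m|=((h[...,0]>8)&(h[...,0]<28)&(h[...,1]>90)).astype(np.uint8)
    k=np.zeros_like(m);k[v0:v1,u0:u1]=m[v0:v1,u0:u1]
    k=cv2.morphologyEx(k,cv2.MORPH_CLOSE,np.ones((3,3)))
    out=[]
    for x in cv2.findContours(k,cv2.RETR_EXTERNAL,cv2.CHAIN_APPROX_NONE)[0]:
        if cv2.contourArea(x)<150: continue
        w=np.array([onz(f,*p[0],z)[:2] for p in x],np.float32)
        (c,s,_)=r=cv2.minAreaRect(w); b=cv2.boxPoints(r); e=[b[1]-b[0],b[2]-b[1]]
        v=max(e,key=np.linalg.norm); a=np.degrees(np.arctan2(v[1],v[0]))%180
        out.append((c,s,a))
        if pr: print('centre',np.round(c,1),'size',np.round(s,1),'tool yaw for grip',round(a,1))
    return out
E
python3 - <<'E'
from h import *
f=grab('wrist');caps(f,(245,40,430,232))
E
```

```text
centre [582.9 162.7] size [18.8 44.5] tool yaw for grip 178.9
centre [329.5 170.7] size [27.5 40.2] tool yaw for grip 175.5
centre [419.3 207.7] size [36.2 48.8] tool yaw for grip 121.8
centre [535.7 233.6] size [36.7 47.9] tool yaw for grip 126.2
centre [380.3 341.4] size [48.3 37.3] tool yaw for grip 88.9
```

Call:
send_rows([
  [-0.01,-0.04,-0.01],
  [-0.01,-0.057,-0.05],
  [-0.01,-0.057,-0.09],
  [-0.01,-0.057,-0.13],
  [-0.01,-0.057,-0.17],
  [-0.01,-0.057,-0.21],
  [-0.01,-0.057,-0.25],
  [-0.01,-0.057,-0.25],
], yaw=[32.5,32.5,32.5,32.5,32.5,32.5,32.5,32.5], grip=[1,1,1,1,1,1,1,1])

```text
time_s: 7.38
ee_pos: [414.0, 202.8, 118.6]
ee_rot: [-179.1, -0.1, 121.1]
force: [-0.7, -0.7, -0.3]
gripper_width: 91.4
gripper_force: 0.0
```

Run:
```python
from h import *
f=grab('wrist','w2.png');caps(f,(150,80,500,250)); print(env.state()['ee_pos'],env.state()['ee_rot'],proj(f,[419.3,207.7,52]))
```

```text
centre [527.2 248.4] size [41.7 19.1] tool yaw for grip 31.5
centre [488.5 227.1] size [25.2 23.3] tool yaw for grip 31.5
centre [356.6 146.5] size [26.1 23.5] tool yaw for grip 31.5
centre [495.7 256.5] size [41.5 16.1] tool yaw for grip 58.4
centre [419.3 207.7] size [38.5 50.6] tool yaw for grip 121.5
centre [311.7 154.6] size [64.9 61.2] tool yaw for grip 75.0
[416.6128863  204.24347267 122.26006967] [-1.79500583e+02 -3.73689445e-02  1.21158108e+02] [328.4586564  211.31324157]
```

View pics/w2.png

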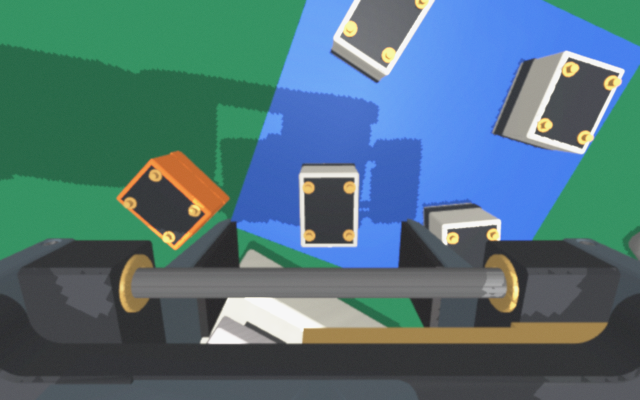

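Call:
send_rows([
  [0,0,0],
  [0,0,0],
  [0,0,0],
  [0,0,0],
], yaw=[0,0,0,0], grip=[1,1,1,1])

```text
time_s: 7.77
ee_pos: [420.3, 207.5, 127.0]
ee_rot: [179.7, 0.0, 121.3]
force: [0.4, -0.8, 0.1]
gripper_width: 91.4
gripper_force: 0.0
```

Call:
send_rows([
  [-0.001,0,-0.04],
  [-0.001,0,-0.075],
  [-0.001,0,-0.104],
  [-0.001,0,-0.104],
  [-0.001,0,-0.104],
  [-0.001,0,-0.104],
], yaw=[0,0,0,0,0,0], grip=[1,1,1,1,1,1], grip_force=20)

```text
time_s: 8.27
ee_pos: [419.6, 207.8, 22.6]
ee_rot: [179.8, 0.0, 121.3]
force: [-0.0, 0.8, 0.9]
gripper_width: 90.7
gripper_force: 0.0
```

Call:
send_rows([
  [0,0,0],
  [0,0,0],
  [0,0,0],
  [0,0,0],
  [0,0,0],
  [0,0,0],
  [0,0,0],
], yaw=[0,0,0,0,0,0,0], grip=[-0.3,-0.3,-0.3,-0.3,-0.3,-0.3,-0.3])

```text
time_s: 8.85
ee_pos: [418.0, 207.0, 20.9]
ee_rot: [180.0, 0.0, 121.3]
force: [-0.5, 0.3, 0.9]
gripper_width: 47.2
gripper_force: 0.9
```

Call:
send_rows([
  [0,0,0],
  [0,0,0],
  [0,0,0.02],
  [0,0,0.06],
  [0,0,0.1],
  [0,0,0.14],
  [0,0,0.18],
  [0,0,0.19],
], yaw=[0,0,0,0,0,0,0,0], grip=[-0.3,-0.3,-0.3,-0.3,-0.3,-0.3,-0.3,-0.3])

```text
time_s: 9.52
ee_pos: [420.5, 208.2, 216.7]
ee_rot: [179.4, 0.1, 121.3]
force: [1.6, 1.0, -2.2]
gripper_width: 45.1
gripper_force: 20.0
```

Call:
send_rows([
  [0.01,-0.037,0],
  [0.018,-0.074,0],
  [0.026,-0.11,0],
  [0.034,-0.148,0],
  [0.042,-0.185,0],
  [0.05,-0.222,0],
  [0.058,-0.26,0],
  [0.066,-0.296,0],
], yaw=[-7,-14,-21,-28,-32.7,-32.7,-32.7,-32.7], grip=[-0.3,-0.3,-0.3,-0.3,-0.3,-0.3,-0.3,-0.3])

```text
time_s: 10.18
ee_pos: [483.0, -90.9, 209.5]
ee_rot: [-179.9, -0.0, 88.6]
force: [1.2, -0.4, -2.9]
gripper_width: 45.3
gripper_force: 20.0
```

Call:
send_rows([
  [0.008,-0.037,0],
  [0.0135,-0.074,0],
  [0.0135,-0.074,0],
  [0.0135,-0.074,0],
  [0.0135,-0.074,0],
  [0.0135,-0.074,0],
], yaw=[0,0,0,0,0,0], grip=[-0.3,-0.3,-0.3,-0.3,-0.3,-0.3])

```text
time_s: 10.68
ee_pos: [496.8, -161.9, 210.1]
ee_rot: [-179.9, -0.1, 88.6]
force: [-0.3, 0.8, -2.8]
gripper_width: 44.7
gripper_force: 20.0
```

Run:
```python
from h import *
s=env.state();print(s['ee_pos'],s['ee_rot'],s['gripper_width'],s['gripper_force'])
f=grab('wrist','w3.png');
g=grab('top')
```

```text
[ 496.79664259 -161.86782974  210.07587442] [-1.79898562e+02 -5.61766638e-02  8.86440840e+01] 44.66737098086598 19.999861121177673
```

View pics/w3.png

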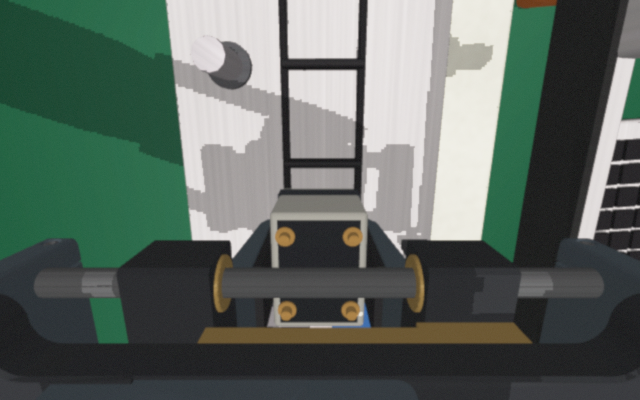

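```bash
cat > rib.py <<'E'
from h import *
f=eyes.grab_frame('wrist') if 0 else None
img=cv2.imread('pics/w3.png',0).astype(float)
E
python3 - <<'E'
from h import *
f=grab('wrist'); g=cv2.cvtColor(f['frame'],cv2.COLOR_RGB2GRAY).astype(float)
s=env.state();print(s['ee_pos'])
col=g[:,305:345].mean(1)
def dip(a,lo,hi):
    w=np.clip(np.median(a[lo:hi])-30-a[lo:hi],0,None); return lo+(w*np.arange(hi-lo)).sum()/w.sum()
for lo,hi in((50,78),(152,175),(178,200)):
    v=dip(col,lo,hi); print('rib v',v,onz(f,325,v,130)[:2])
for v0,v1 in((20,50),(80,150)):
    row=g[v0:v1].mean(0)
    for lo,hi in((272,298),(352,372)):
        u=dip(row,lo,hi); print('rail u',u,onz(f,u,(v0+v1)/2,119)[:2])
for q in((285,237),(352,237),(287,310),(350,311)): print('term',onz(f,*q,248)[:2])
E
```

```text
[ 497.26891195 -161.82025717  210.7771241 ]
rib v 64.23951078375585 [504.71681282 -53.21495857]
rib v 162.63252492496636 [ 503.41389727 -124.71030884]
rib v 191.86838821157724 [ 502.98614512 -148.18250523]
rail u 282.614886870072 [473.96225279 -30.82447806]
rail u 361.2133857983466 [532.11835016 -32.19278803]
rail u 284.5672057791851 [472.5142881  -88.00447659]
rail u 358.5992596719516 [530.67955338 -89.37002189]
term [ 483.14362605 -140.36101101]
term [ 512.77952709 -141.05405768]
term [ 482.24183452 -177.09020875]
term [ 511.96129005 -178.32063501]
```

Call:
send_rows([
  [0.002,-0.002,-0.02],
  [0.002,-0.002,-0.04],
  [0.002,-0.002,-0.055],
  [0.002,-0.002,-0.065],
  [0.002,-0.002,-0.07],
  [0.002,-0.002,-0.07],
  [0.002,-0.002,-0.07],
], yaw=[0,0,0,0,0,0,0], grip=[-0.3,-0.3,-0.3,-0.3,-0.3,-0.3,-0.3])

```text
time_s: 11.42
ee_pos: [500.0, -164.9, 141.4]
ee_rot: [179.9, 0.0, 88.6]
force: [0.1, -0.0, -2.0]
gripper_width: 45.0
gripper_force: 20.0
```

Call:
send_rows([
  [0,0.001,-0.003],
  [0,0.001,-0.006],
  [0,0.001,-0.009],
  [0,0.001,-0.01],
  [0,0.001,-0.01],
  [0,0.001,-0.01],
], yaw=[0,0,0,0,0,0], grip=[-0.3,-0.3,-0.3,-0.3,-0.3,-0.3])

```text
time_s: 11.92
ee_pos: [499.5, -164.1, 131.0]
ee_rot: [180.0, 0.0, 88.6]
force: [-0.4, 0.2, -1.5]
gripper_width: 44.8
gripper_force: 20.0
```

Run:
```python
from h import *
s=env.state();print(s['ee_pos'],s['force'],s['torque'])
f=grab('wrist','w4.png')
```

```text
[ 499.52460322 -164.05417269  130.95351236] [-0.42565639  0.21008017 -1.53051915] [ 0.02918155 -0.05373055  0.03444334]
```

View pics/w4.png

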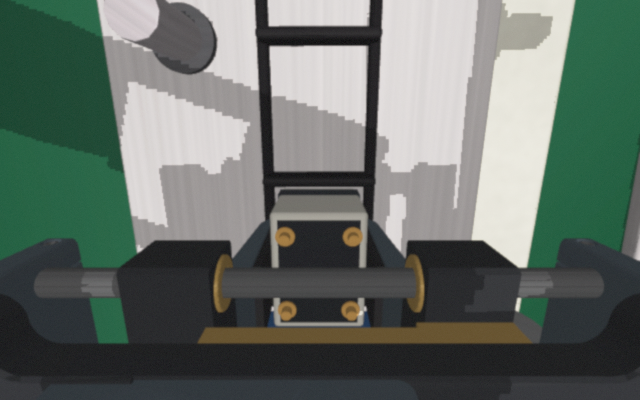

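Call:
send_rows([
  [0,0,-0.001],
  [0,0,-0.001],
  [0,0,-0.001],
  [0,0,-0.001],
  [0,0,-0.001],
  [0,0,-0.001],
  [0,0,0.03],
  [0,0,0.07],
], yaw=[0,0,0,0,0,0,0,0], grip=[-0.3,0.5,0.5,0.5,0.5,0.5,0.5,0.5])

```text
time_s: 12.63
ee_pos: [497.1, -163.2, 198.4]
ee_rot: [-179.5, -0.2, 88.6]
force: [1.7, 0.2, 0.1]
gripper_width: 68.4
gripper_force: 0.0
```

Call:
send_rows([
  [0,0.02,0.04],
  [-0.005,0.06,0.06],
  [-0.01,0.1,0.08],
  [-0.015,0.14,0.08],
  [-0.02,0.18,0.08],
  [-0.02,0.22,0.08],
  [-0.02,0.26,0.08],
  [-0.02,0.3,0.08],
], yaw=[5,10,15,20,25,30,35,38], grip=[0.5,1,1,1,1,1,1,1])

```text
time_s: 13.3
ee_pos: [478.9, 137.3, 281.1]
ee_rot: [180.0, 0.0, 126.8]
force: [1.1, 0.1, -0.3]
gripper_width: 91.0
gripper_force: 0.0
```

Run:
```python
from h import *
f=grab('wrist');s=env.state();print(s['ee_pos'],s['ee_rot'])
print([ (r[0],r[2]) for r in caps(f,(0,0,640,250))])
T=grab('top'); print('bay1 top',end='');caps(T,(290,195,410,235),162)
S=grab('scene','s2.png')
```

```text
[478.86095895 144.84021992 280.82851748] [179.72537078  -0.33757574 127.15045622]
centre [ 288.3 -120.3] size [170.4  15.7] tool yaw for grip 36.7
centre [781.3 248.6] size [171.2  17.1] tool yaw for grip 36.7
centre [414.1 -10.8] size [65.6 40.7] tool yaw for grip 36.7
centre [638.9 157.9] size [74.6 42.1] tool yaw for grip 36.7
centre [794.  296.8] size [75.2  7.7] tool yaw for grip 19.7
centre [503.9  63.9] size [98.8 53. ] tool yaw for grip 36.7
centre [536. 234.] size [38.7 49.5] tool yaw for grip 126.3
centre [672.2 330.9] size [51.2 99.9] tool yaw for grip 109.5
centre [313.4 147.3] size [54.4 70.8] tool yaw for grip 164.9
centre [506.3 335.8] size [34.  66.7] tool yaw for grip 141.0
centre [525.2 364. ] size [39.6 51.1] tool yaw for grip 105.3
centre [137.6  30.9] size [ 19.2 170.3] tool yaw for grip 94.9
[((288.34393310546875, -120.25152587890625), np.float32(36.73691)), ((781.2838745117188, 248.56802368164062), np.float32(36.73691)), ((414.06207275390625, -10.795051574707031), np.float32(36.73693)), ((638.8955688476562, 157.88784790039062), np.float32(36.736874)), ((793.9915771484375, 296.8318176269531), np.float32(19.721075)), ((503.8878173828125, 63.888885498046875), np.float32(36.736904)), ((535.9686279296875, 233.996826171875), np.float32(126.284424)), ((672.1776733398438, 330.9130859375), np.float32(109.45283)), ((313.41705322265625, 147.34677124023438), np.float32(164.86008)), ((506.30450439453125, 335.82891845703125), np.float32(140.99869)), ((525.2348022460938, 363.979736328125), np.float32(105.265656)), ((137.56971740722656, 30.907020568847656), np.float32(94.91077))]
bay1 topcentre [499.1 -48.7] size [289.   60.5] tool yaw for grip 88.8
```

Call:
send_rows([
  [0.02,0.035,0],
  [0.04,0.07,-0.01],
  [0.0565,0.098,-0.04],
  [0.0565,0.098,-0.08],
  [0.0565,0.098,-0.12],
  [0.0565,0.098,-0.16],
  [0.0565,0.098,-0.18],
  [0.0565,0.098,-0.18],
], yaw=[0,0,0,0,0,0,0,0], grip=[1,1,1,1,1,1,1,1])

```text
time_s: 14.12
ee_pos: [532.8, 230.3, 95.5]
ee_rot: [-179.4, -0.1, 126.5]
force: [-0.2, -0.5, 0.2]
gripper_width: 91.4
gripper_force: 0.0
```

Call:
send_rows([
  [0,0,0],
  [0,0,0],
  [0,0,0],
], yaw=[0,0,0], grip=[1,1,1])

```text
time_s: 14.37
ee_pos: [537.7, 233.5, 103.3]
ee_rot: [179.7, 0.1, 126.5]
force: [0.3, 0.8, 0.7]
gripper_width: 91.3
gripper_force: 0.0
```

Run:
```python
from h import *
f=grab('wrist');s=env.state();print(s['ee_pos'],s['ee_rot']);caps(f,(240,80,400,262))
```

```text
[537.52729296 233.5944291  103.2159249 ] [1.79739967e+02 6.72406963e-02 1.26550428e+02]
centre [535.5 233.6] size [39.2 51.6] tool yaw for grip 127.2
```

Call:
send_rows([
  [0,0,-0.035],
  [0,0,-0.06],
  [0,0,-0.079],
  [0,0,-0.079],
  [0,0,-0.079],
  [0,0,-0.079],
  [0,0,-0.079],
], yaw=[0.5,0.5,0.5,0.5,0.5,0.5,0.5], grip=[1,1,1,1,-0.3,-0.3,-0.3])

```text
time_s: 15.0
ee_pos: [537.5, 234.1, 24.0]
ee_rot: [179.8, 0.1, 127.1]
force: [0.5, -0.8, -1.3]
gripper_width: 74.5
gripper_force: 0.0
```

Call:
send_rows([
  [0,0,0],
  [0,0,0],
  [0,0,0],
  [0,0,0],
  [0,0,0.02],
  [0,0,0.06],
  [0,0,0.1],
  [0,0,0.14],
], yaw=[0,0,0,0,0,0,0,0], grip=[-0.3,-0.3,-0.3,-0.3,-0.3,-0.3,-0.3,-0.3])

```text
time_s: 15.67
ee_pos: [535.1, 233.1, 162.6]
ee_rot: [-179.9, -0.0, 127.1]
force: [0.6, 0.1, -2.7]
gripper_width: 45.0
gripper_force: 20.0
```

Call:
send_rows([
  [0,0,0.04],
  [0,0,0.05],
  [-0.005,-0.035,0.05],
  [-0.01,-0.07,0.05],
  [-0.015,-0.11,0.05],
  [-0.02,-0.15,0.05],
  [-0.025,-0.185,0.05],
  [-0.03,-0.22,0.05],
], yaw=[0,0,-7,-14,-21,-28,-35,-38.4], grip=[-0.3,-0.3,-0.3,-0.3,-0.3,-0.3,-0.3,-0.3])

```text
time_s: 16.33
ee_pos: [504.6, 11.7, 210.8]
ee_rot: [-179.9, 0.0, 88.4]
force: [0.7, 0.1, -2.3]
gripper_width: 44.8
gripper_force: 20.0
```

Call:
send_rows([
  [-0.002,-0.035,0],
  [-0.005,-0.07,0],
  [-0.005,-0.102,0],
  [-0.005,-0.102,0],
  [-0.005,-0.102,0],
  [-0.005,-0.102,0],
  [-0.005,-0.102,0],
], yaw=[0,0,0,0,0,0,0], grip=[-0.3,-0.3,-0.3,-0.3,-0.3,-0.3,-0.3])

```text
time_s: 16.92
ee_pos: [500.7, -87.6, 211.3]
ee_rot: [-179.9, -0.0, 88.7]
force: [-0.1, 0.3, -2.0]
gripper_width: 44.6
gripper_force: 20.0
```

```bash
cat >> h.py <<'E'
def held():
    f=grab('wrist'); s=env.state(); z=s['ee_pos'][2]+37
    print(np.round(s['ee_pos'],1),np.round(s['ee_rot'],1),round(s['gripper_width'],1),round(s['gripper_force'],1),np.round(s['force'],1))
    h=cv2.cvtColor(f['frame'],cv2.COLOR_RGB2HSV); m=((h[...,0]>8)&(h[...,0]<28)&(h[...,1]>90)).astype(np.uint8)
    k=np.zeros_like(m);k[225:322,270:368]=m[225:322,270:368]
    n,l,st,c=cv2.connectedComponentsWithStats(k)
    p=[onz(f,*c[i],z)[:2] for i in range(1,n) if st[i][4]>40]
    print(len(p),'terminals, centre',np.round(np.mean(p,0),1),[np.round(c[i]).tolist() for i in range(1,n) if st[i][4]>40])
E
python3 -c "
from h import *
held()"
```

```text
[500.8 -87.4 211.5] [-180.    -0.    88.8] 44.8 20.0 [-0.3 -0.1 -2.2]
4 terminals, centre [501.  -83.3] [[285.0, 234.0], [351.0, 234.0], [287.0, 306.0], [349.0, 306.0]]
```

Call:
send_rows([
  [0.0005,-0.0035,-0.02],
  [0.0005,-0.0035,-0.04],
  [0.0005,-0.0035,-0.055],
  [0.0005,-0.0035,-0.065],
  [0.0005,-0.0035,-0.07],
  [0.0005,-0.0035,-0.07],
  [0.0005,-0.0035,-0.07],
], yaw=[0,0,0,0,0,0,0], grip=[-0.3,-0.3,-0.3,-0.3,-0.3,-0.3,-0.3])

```text
time_s: 17.55
ee_pos: [502.0, -91.8, 142.3]
ee_rot: [179.9, 0.0, 88.7]
force: [0.2, -0.2, -2.0]
gripper_width: 44.9
gripper_force: 20.0
```

Call:
send_rows([
  [0,0,-0.003],
  [0,0,-0.006],
  [0,0,-0.009],
  [0,0,-0.01],
  [0,0,-0.01],
  [0,0,-0.01],
], yaw=[0,0,0,0,0,0], grip=[-0.3,-0.3,-0.3,-0.3,-0.3,-0.3])

```text
time_s: 18.05
ee_pos: [502.2, -92.2, 134.0]
ee_rot: [179.8, 0.0, 88.7]
force: [-1.6, 0.5, 9.4]
gripper_width: 45.2
gripper_force: 20.0
```

Run:
```python
from h import *
held(); f=grab('wrist','w5.png')
print(onz(f,320,0,110)[:2])
```

```text
[502.2 -92.2 134. ] [179.8   0.   88.7] 44.9 20.0 [-2.4  0.5  9.5]
4 terminals, centre [502.5 -88.1] [[286.0, 234.0], [351.0, 234.0], [288.0, 307.0], [349.0, 306.0]]
[506.55235955  40.38892038]
```

View pics/w5.png

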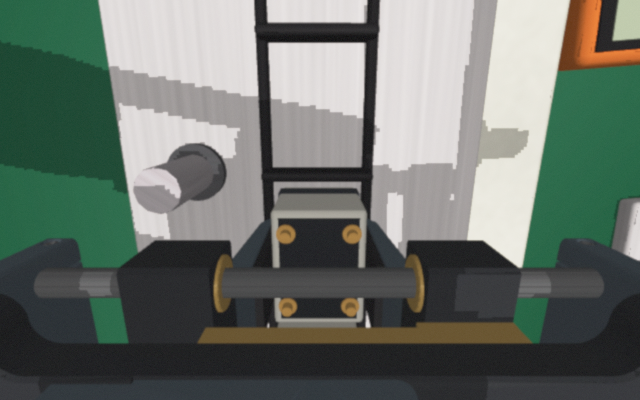

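Call:
send_rows([
  [0,0,0.002],
  [0,0,0.002],
  [0,0,0.002],
  [0,0,0.002],
  [0,0,0.002],
  [0,0,0.002],
  [0,0,0.03],
  [0,0,0.07],
], yaw=[0,0,0,0,0,0,0,0], grip=[-0.3,0.5,0.5,0.5,0.5,0.5,0.5,0.5])

```text
time_s: 18.82
ee_pos: [498.8, -91.5, 199.1]
ee_rot: [-179.5, -0.1, 88.7]
force: [1.0, 0.5, 0.2]
gripper_width: 68.2
gripper_force: 0.0
```

Call:
send_rows([
  [0,0.02,0.04],
  [0,0.06,0.08],
  [0,0.1,0.1],
  [0,0.14,0.12],
  [-0.01,0.18,0.12],
  [-0.03,0.21,0.12],
  [-0.05,0.24,0.12],
  [-0.07,0.27,0.12],
], yaw=[0,0,0,0,0,0,0,0], grip=[0.5,1,1,1,1,1,1,1])

```text
time_s: 19.48
ee_pos: [431.9, 177.9, 322.0]
ee_rot: [180.0, -0.0, 88.7]
force: [0.4, 0.3, 0.3]
gripper_width: 91.2
gripper_force: 0.0
```

Call:
send_rows([
  [-0.01,0.04,0],
  [-0.02,0.08,0],
  [-0.03,0.1,0],
  [-0.03,0.1,0],
  [-0.03,0.1,0],
  [-0.03,0.1,0],
], yaw=[0,0,0,0,0,0], grip=[1,1,1,1,1,1])

```text
time_s: 19.98
ee_pos: [402.8, 275.5, 321.7]
ee_rot: [180.0, 0.1, 88.7]
force: [0.6, 0.1, -0.8]
gripper_width: 91.0
gripper_force: 0.0
```

Run:
```python
from h import *
f=grab('wrist');s=env.state();print(s['ee_pos'],s['ee_rot']);caps(f,(150,0,460,255))
T=grab('top');c=T['frame'][150:300,180:480]; cv2.imwrite('pics/c2.png',cv2.cvtColor(cv2.resize(c,None,fx=2.66,fy=2.66,interpolation=cv2.INTER_CUBIC),cv2.COLOR_RGB2BGR))
# terminals in the nest
h=cv2.cvtColor(T['frame'],cv2.COLOR_RGB2HSV); m=((h[...,0]>8)&(h[...,0]<30)&(h[...,1]>70)).astype(np.uint8); m[:195]=0;m[232:]=0;m[:,:290]=0;m[:,405:]=0
n,l,st,c=cv2.connectedComponentsWithStats(m)
for i in range(1,n): print(st[i][4],np.round(onz(T,*c[i],168)[:2],1))
```

```text
[403.04052545 275.17170476 321.77349134] [1.79986312e+02 3.89091070e-02 8.86287433e+01]
centre [561.7 171.8] size [51.3 84.6] tool yaw for grip 178.6
centre [272.2 180.2] size [ 54.3 151.4] tool yaw for grip 178.6
centre [380. 342.] size [48.9 37.5] tool yaw for grip 89.1
14 [515.9 -72.2]
12 [ 514.5 -109.9]
13 [ 513.4 -144.5]
13 [ 512.4 -181.4]
12 [486.6 -71.4]
12 [ 486.1 -109.6]
15 [ 483.8 -143.5]
13 [ 483.4 -180. ]
```

View pics/c2.png

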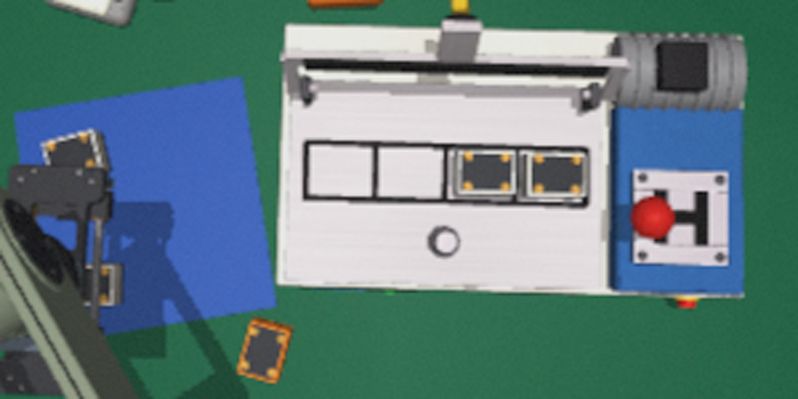

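Call:
send_rows([
  [-0.012,0.038,0],
  [-0.023,0.0665,-0.02],
  [-0.023,0.0665,-0.06],
  [-0.023,0.0665,-0.1],
  [-0.023,0.0665,-0.14],
  [-0.023,0.0665,-0.18],
  [-0.023,0.0665,-0.21],
  [-0.023,0.0665,-0.22],
], yaw=[0,0,0,0,0,0,0,0], grip=[1,1,1,1,1,1,1,1])

```text
time_s: 20.75
ee_pos: [377.9, 339.4, 97.6]
ee_rot: [-179.6, 0.4, 88.6]
force: [-0.2, -1.2, 0.1]
gripper_width: 91.3
gripper_force: 0.0
```

Call:
send_rows([
  [0,0,-0.03],
  [0,0,-0.06],
  [0,0,-0.079],
  [0,0,-0.079],
  [0,0,-0.079],
  [0,0,-0.079],
  [0,0,-0.079],
], yaw=[0,0,0,0,0,0,0], grip=[1,1,1,1,1,1,1])

```text
time_s: 21.33
ee_pos: [381.2, 343.6, 24.9]
ee_rot: [179.8, -0.2, 88.7]
force: [-1.0, -0.2, 1.0]
gripper_width: 91.3
gripper_force: 0.0
```

Call:
send_rows([
  [0,0,0],
  [0,0,0],
  [0,0,0],
  [0,0,0],
  [0,0,0],
  [0,0,0],
  [0,0,0],
  [0,0,0],
], yaw=[0,0,0,0,0,0,0,0], grip=[-0.3,-0.3,-0.3,-0.3,-0.3,-0.3,-0.3,-0.3])

```text
time_s: 22.0
ee_pos: [379.7, 342.6, 22.8]
ee_rot: [180.0, 0.0, 88.7]
force: [0.3, 0.2, 0.1]
gripper_width: 45.4
gripper_force: 19.9
```

Call:
send_rows([
  [0,0,0.03],
  [0,0,0.07],
  [0,0,0.11],
  [0,0,0.15],
  [0,0,0.19],
  [0.01,-0.03,0.19],
  [0.02,-0.065,0.19],
  [0.032,-0.1,0.19],
], yaw=[0,0,0,0,0,0,0,0], grip=[-0.3,-0.3,-0.3,-0.3,-0.3,-0.3,-0.3,-0.3])

```text
time_s: 22.67
ee_pos: [411.3, 241.8, 213.3]
ee_rot: [180.0, -0.0, 88.8]
force: [0.6, 0.3, -1.2]
gripper_width: 44.9
gripper_force: 19.9
```

Call:
send_rows([
  [0.013,-0.037,0],
  [0.026,-0.074,0],
  [0.039,-0.111,0],
  [0.052,-0.148,0],
  [0.065,-0.185,0],
  [0.078,-0.222,0],
  [0.091,-0.257,0],
  [0.091,-0.257,0],
], yaw=[0,0,0,0,0,0,0,0], grip=[-0.3,-0.3,-0.3,-0.3,-0.3,-0.3,-0.3,-0.3])

```text
time_s: 23.33
ee_pos: [504.5, -20.1, 212.3]
ee_rot: [179.9, 0.2, 88.4]
force: [-0.2, -0.5, -2.3]
gripper_width: 44.9
gripper_force: 19.9
```

Call:
send_rows([
  [0,0,0],
  [0,0,0],
  [0,0,0],
  [0,0,0],
], yaw=[0,0,0,0], grip=[-0.3,-0.3,-0.3,-0.3])

```text
time_s: 23.67
ee_pos: [502.2, -13.1, 212.8]
ee_rot: [-180.0, -0.0, 88.8]
force: [0.0, 0.3, -1.7]
gripper_width: 45.1
gripper_force: 19.9
```

```bash
python3 -c "
from h import *
held()"
```

```text
[502.3 -13.1 212.8] [-180.    -0.    88.8] 45.1 19.9 [-0.2  0.2 -0.6]
4 terminals, centre [502.5 -11. ] [[285.0, 238.0], [351.0, 238.0], [350.0, 310.0], [288.0, 311.0]]
```

Call:
send_rows([
  [0,0,-0.02],
  [0,0,-0.04],
  [0,0,-0.055],
  [0,0,-0.065],
  [0,0,-0.07],
  [0,0,-0.07],
  [0,0,-0.07],
], yaw=[0,0,0,0,0,0,0], grip=[-0.3,-0.3,-0.3,-0.3,-0.3,-0.3,-0.3])

```text
time_s: 24.3
ee_pos: [503.1, -14.1, 143.4]
ee_rot: [179.9, -0.0, 88.7]
force: [0.1, 0.0, -1.1]
gripper_width: 45.0
gripper_force: 19.9
```

Call:
send_rows([
  [0,0,-0.003],
  [0,0,-0.006],
  [0,0,-0.009],
  [0,0,-0.009],
  [0,0,-0.009],
], yaw=[0,0,0,0,0], grip=[-0.3,-0.3,-0.3,-0.3,-0.3])

```text
time_s: 24.72
ee_pos: [502.5, -14.4, 133.8]
ee_rot: [-180.0, 0.0, 88.7]
force: [0.1, -0.4, -1.9]
gripper_width: 45.3
gripper_force: 19.9
```

```bash
python3 -c "
from h import *
held()"
```

```text
[502.7 -14.4 133.9] [180.    0.   88.7] 44.9 19.9 [ 0.7  1.  -1.7]
4 terminals, centre [502.9 -12.2] [[285.0, 238.0], [351.0, 238.0], [288.0, 311.0], [350.0, 310.0]]
```

Call:
send_rows([
  [0,0,-0.001],
  [0,0,-0.001],
  [0,0,-0.001],
  [0,0,-0.001],
  [0,0,-0.001],
  [0,0,-0.001],
  [0,0,0.03],
  [0,0,0.07],
], yaw=[0,0,0,0,0,0,0,0], grip=[-0.3,0.5,0.5,0.5,0.5,0.5,0.5,0.5])

```text
time_s: 25.43
ee_pos: [500.2, -14.3, 201.8]
ee_rot: [-179.5, -0.0, 88.7]
force: [1.1, 0.9, 1.3]
gripper_width: 68.1
gripper_force: 0.0
```

Call:
send_rows([
  [0,0.02,0.04],
  [0,0.06,0.06],
  [0,0.1,0.08],
  [0,0.14,0.08],
  [0,0.18,0.08],
  [0,0.22,0.08],
  [0,0.26,0.08],
  [0,0.29,0.08],
], yaw=[5,10,16,16,16,16,16,16], grip=[0.5,1,1,1,1,1,1,1])

```text
time_s: 26.1
ee_pos: [502.2, 278.9, 283.9]
ee_rot: [180.0, -0.1, 104.8]
force: [0.3, 0.3, 0.2]
gripper_width: 91.2
gripper_force: 0.0
```

Call:
send_rows([
  [0,0,0],
  [0,0,0],
  [0,0,0],
  [0,0,0],
], yaw=[0,0,0,0], grip=[1,1,1,1])

```text
time_s: 26.43
ee_pos: [502.7, 274.4, 284.0]
ee_rot: [-180.0, 0.0, 104.6]
force: [0.6, -0.2, 0.2]
gripper_width: 91.4
gripper_force: 0.0
```

```bash
cat >> h.py <<'E'
def nest():
    T=grab('top')
    h=cv2.cvtColor(T['frame'],cv2.COLOR_RGB2HSV); m=((h[...,0]>8)&(h[...,0]<30)&(h[...,1]>70)).astype(np.uint8); m[:195]=0;m[232:]=0;m[:,:290]=0;m[:,405:]=0
    n,l,st,c=cv2.connectedComponentsWithStats(m)
    p=np.array([onz(T,*c[i],168)[:2] for i in range(1,n) if st[i][4]>5])
    for k,b in enumerate(([498.8,-162.5],[500.6,-88.5],[502.4,-14.5],[504.2,59.5])):
        q=p[abs(p[:,1]-b[1])<35]
        if len(q): print('bay',k+1,len(q),'offset',np.round(q.mean(0)-b,1))
E
python3 - <<'E'
from h import *
f=grab('wrist');s=env.state();print(s['ee_pos'],s['ee_rot']);caps(f,(150,0,460,255)); nest()
E
```

```text
[502.78571262 274.27814126 284.06457582] [1.79987799e+02 1.79816481e-02 1.04593290e+02]
centre [383.1 155.3] size [76.1 46.9] tool yaw for grip 14.6
centre [666.3 229.7] size [75.5 48.3] tool yaw for grip 14.6
centre [332.6 155.3] size [54.5 80.2] tool yaw for grip 96.9
bay 1 4 offset [-0.5  0.1]
bay 2 4 offset [ 0.2 -2.4]
bay 3 4 offset [-1.  -0.5]
```

Run:
```python
from h import *
f=grab('wrist','w6.png');print(proj(f,[525,364,52]));caps(f,(0,0,640,240))
```

```text
[354.72619403 107.71432502]
centre [391.9 168.8] size [49.6 25.3] tool yaw for grip 14.5
centre [651.1 236.7] size [49.2 26.6] tool yaw for grip 14.5
centre [315.9 155.8] size [69.8 70.5] tool yaw for grip 165.4
```

View pics/w6.png

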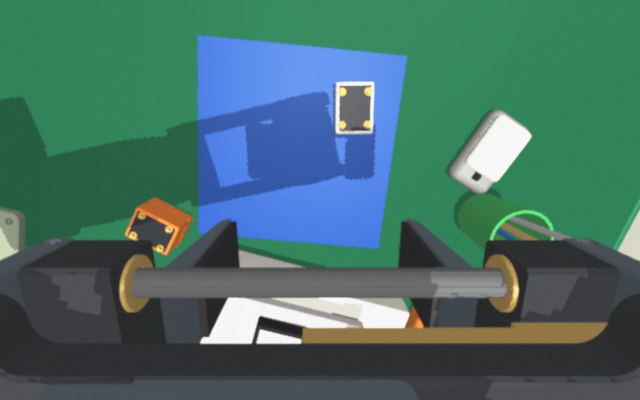

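Call:
send_rows([
  [0.011,0.038,0],
  [0.0225,0.075,-0.01],
  [0.0225,0.089,-0.04],
  [0.0225,0.089,-0.08],
  [0.0225,0.089,-0.12],
  [0.0225,0.089,-0.16],
  [0.0225,0.089,-0.18],
  [0.0225,0.089,-0.18],
], yaw=[0.5,0.5,0.5,0.5,0.5,0.5,0.5,0.5], grip=[1,1,1,1,1,1,1,1])

```text
time_s: 27.25
ee_pos: [522.3, 361.7, 98.3]
ee_rot: [-179.4, 0.2, 105.1]
force: [-0.3, -0.4, -0.9]
gripper_width: 91.3
gripper_force: 0.0
```

Call:
send_rows([
  [0,0,0],
  [0,0,0],
  [0,0,0],
  [0,0,0],
], yaw=[0,0,0,0], grip=[1,1,1,1])

```text
time_s: 27.58
ee_pos: [526.4, 365.2, 106.3]
ee_rot: [179.8, -0.1, 105.2]
force: [-0.4, 0.3, -0.5]
gripper_width: 91.7
gripper_force: 0.0
```

Run:
```python
from h import *
f=grab('wrist');s=env.state();print(s['ee_pos'],s['ee_rot'])
h=cv2.cvtColor(f['frame'],cv2.COLOR_RGB2HSV); m=((h[...,0]>8)&(h[...,0]<30)&(h[...,1]>90)).astype(np.uint8)
k=np.zeros_like(m);k[100:265,250:390]=m[100:265,250:390]
n,l,st,c=cv2.connectedComponentsWithStats(k)
for i in range(1,n):
    if st[i][4]>30: print(st[i][4],c[i],onz(f,*c[i],59)[:2])
```

```text
[526.0848839  365.12321111 105.89308847] [ 1.79795573e+02 -6.78849225e-02  1.05180666e+02]
141 [293.36879433 195.39007092] [505.09948464 379.14126383]
140 [335.71428571 195.3       ] [533.57326801 386.877072  ]
130 [294.41538462 244.98461538] [514.80392302 343.34462505]
127 [335.01574803 245.        ] [543.29067946 350.98037796]
```

Call:
send_rows([
  [0,0,-0.035],
  [0,0,-0.06],
  [0,0,-0.081],
  [0,0,-0.081],
  [0,0,-0.081],
  [0,0,-0.081],
  [0,0,-0.081],
], yaw=[0,0,0,0,0,0,0], grip=[1,1,1,1,1,-0.3,-0.3])

```text
time_s: 28.22
ee_pos: [526.4, 365.5, 25.1]
ee_rot: [179.8, -0.1, 105.2]
force: [-0.7, -0.3, 0.2]
gripper_width: 80.8
gripper_force: 0.0
```

Call:
send_rows([
  [0,0,0],
  [0,0,0],
  [0,0,0],
  [0,0,0],
  [0,0,0],
  [0,0,0.02],
  [0,0,0.06],
  [0,0,0.1],
], yaw=[0,0,0,0,0,0,0,0], grip=[-0.3,-0.3,-0.3,-0.3,-0.3,-0.3,-0.3,-0.3])

```text
time_s: 28.88
ee_pos: [523.5, 363.5, 121.5]
ee_rot: [-179.7, 0.1, 105.2]
force: [0.7, 1.0, -2.4]
gripper_width: 45.1
gripper_force: 19.9
```

Call:
send_rows([
  [0,0,0.04],
  [0,0,0.08],
  [0,0,0.09],
  [-0.003,-0.038,0.09],
  [-0.006,-0.076,0.09],
  [-0.009,-0.114,0.09],
  [-0.012,-0.152,0.09],
  [-0.015,-0.19,0.09],
], yaw=[0,0,0,-6,-12,-16.5,-16.5,-16.5], grip=[-0.3,-0.3,-0.3,-0.3,-0.3,-0.3,-0.3,-0.3])

```text
time_s: 29.55
ee_pos: [508.8, 172.8, 211.3]
ee_rot: [-179.9, 0.1, 88.7]
force: [0.4, 0.2, -2.8]
gripper_width: 44.5
gripper_force: 19.9
```

Call:
send_rows([
  [-0.003,-0.038,0],
  [-0.005,-0.076,0],
  [-0.005,-0.114,0],
  [-0.005,-0.115,0],
  [-0.005,-0.115,0],
  [-0.005,-0.115,0],
  [-0.005,-0.115,0],
  [-0.005,-0.115,0],
], yaw=[0,0,0,0,0,0,0,0], grip=[-0.3,-0.3,-0.3,-0.3,-0.3,-0.3,-0.3,-0.3])

```text
time_s: 30.22
ee_pos: [505.0, 60.9, 212.4]
ee_rot: [-180.0, -0.0, 88.8]
force: [1.2, -0.4, -2.4]
gripper_width: 45.1
gripper_force: 19.9
```

```bash
python3 -c "
from h import *
held()"
```

```text
[505.1  60.8 212.5] [-180.    -0.    88.8] 45.1 19.9 [ 0.2 -0.2 -2.2]
4 terminals, centre [505.3  64.6] [[286.0, 235.0], [351.0, 235.0], [288.0, 307.0], [349.0, 307.0]]
```

Call:
send_rows([
  [0,-0.003,-0.02],
  [0,-0.003,-0.04],
  [0,-0.003,-0.055],
  [0,-0.003,-0.065],
  [0,-0.003,-0.07],
  [0,-0.003,-0.07],
  [0,-0.003,-0.07],
], yaw=[0,0,0,0,0,0,0], grip=[-0.3,-0.3,-0.3,-0.3,-0.3,-0.3,-0.3])

```text
time_s: 30.85
ee_pos: [505.6, 57.0, 143.3]
ee_rot: [179.9, -0.0, 88.7]
force: [-0.6, -0.2, -2.5]
gripper_width: 45.0
gripper_force: 19.9
```

Call:
send_rows([
  [0,0,-0.003],
  [0,0,-0.006],
  [0,0,-0.008],
  [0,0,-0.008],
  [0,0,-0.008],
], yaw=[0,0,0,0,0], grip=[-0.3,-0.3,-0.3,-0.3,-0.3])

```text
time_s: 31.27
ee_pos: [505.5, 56.6, 135.2]
ee_rot: [179.9, -0.0, 88.7]
force: [0.2, 0.2, -1.3]
gripper_width: 44.9
gripper_force: 20.0
```

```bash
python3 -c "
from h import *
held()"
```

```text
[505.5  56.6 135.1] [179.9  -0.   88.7] 45.1 20.0 [ 0.9  0.  -1.1]
4 terminals, centre [505.7  60.2] [[286.0, 235.0], [351.0, 235.0], [288.0, 307.0], [349.0, 307.0]]
```

Call:
send_rows([
  [0,0,-0.001],
  [0,0,-0.001],
  [0,0,-0.001],
  [0,0,-0.001],
  [0,0,-0.001],
  [0,0,-0.001],
  [0,0,0.03],
  [0,0,0.07],
], yaw=[0,0,0,0,0,0,0,0], grip=[-0.3,0.5,0.5,0.5,0.5,0.5,0.5,0.5])

```text
time_s: 31.98
ee_pos: [502.7, 56.4, 202.5]
ee_rot: [-179.5, 0.1, 88.7]
force: [1.3, 1.1, 0.4]
gripper_width: 68.1
gripper_force: 0.0
```

Call:
send_rows([
  [0,0,0.04],
  [0,0,0.08],
  [-0.04,0,0.11],
  [-0.08,0,0.11],
  [-0.12,0.03,0.11],
  [-0.12,0.06,0.11],
  [-0.12,0.06,0.11],
], yaw=[0,0,0,0,0,0,0], grip=[0.5,-1,-1,-1,-1,-1,-1])

```text
time_s: 32.57
ee_pos: [382.3, 120.8, 315.7]
ee_rot: [179.9, -0.2, 89.0]
force: [-0.9, -0.3, 0.3]
gripper_width: 31.6
gripper_force: 0.0
```

Run:
```python
from h import *
print(env.state()['ee_pos']); nest()
T=grab('top');c=T['frame'][150:300,180:480]; cv2.imwrite('pics/c3.png',cv2.cvtColor(cv2.resize(c,None,fx=2.66,fy=2.66,interpolation=cv2.INTER_CUBIC),cv2.COLOR_RGB2BGR))
```

```text
[382.34250529 120.7822483  315.68858125]
bay 1 4 offset [-0.5  0.1]
bay 2 4 offset [ 0.2 -2.3]
bay 3 4 offset [-1.1 -0.5]
bay 4 4 offset [-0.2 -3.2]
```

View pics/c3.png

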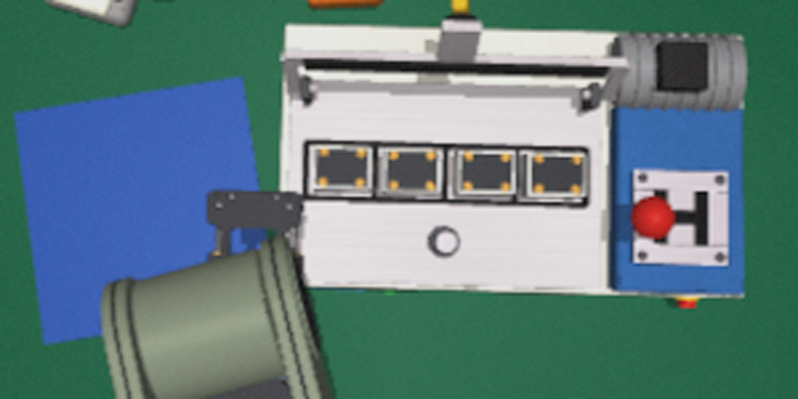

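Call:
send_rows([
  [0.037,-0.01,0],
  [0.075,-0.02,0],
  [0.112,-0.03,0],
  [0.15,-0.04,0],
  [0.187,-0.05,0],
  [0.225,-0.06,0],
  [0.262,-0.07,0],
  [0.275,-0.077,0],
], yaw=[0,0,0,0,0,0,0,0], grip=[-1,-1,-1,-1,-1,-1,-1,-1])

```text
time_s: 33.33
ee_pos: [664.9, 36.3, 311.7]
ee_rot: [-180.0, 0.1, 88.5]
force: [-0.8, 0.4, -0.5]
gripper_width: 0.4
gripper_force: 0.0
```

Call:
send_rows([
  [0,0,-0.03],
  [0,0,-0.06],
  [0,0,-0.083],
  [0,0,-0.083],
  [0,0,-0.083],
  [0,0,-0.083],
], yaw=[0,0,0,0,0,0], grip=[-1,-1,-1,-1,-1,-1])

```text
time_s: 33.83
ee_pos: [661.3, 38.7, 233.2]
ee_rot: [179.9, 0.0, 88.6]
force: [1.0, 0.2, 0.5]
gripper_width: 0.2
gripper_force: 0.0
```

Call:
send_rows([
  [-0.015,0,0],
  [-0.03,0,0],
  [-0.042,0,0],
  [-0.05,0,0],
  [-0.056,0,0],
  [-0.062,0,0],
  [-0.068,0,0],
  [-0.074,0,0],
], yaw=[0,0,0,0,0,0,0,0], grip=[-1,-1,-1,-1,-1,-1,-1,-1])

```text
time_s: 34.5
ee_pos: [588.2, 39.7, 234.4]
ee_rot: [179.6, -0.0, 88.7]
force: [6.0, 0.0, 5.6]
gripper_width: 0.5
gripper_force: 3.1
```

Call:
send_rows([
  [-0.005,0,0],
  [-0.01,0,0],
  [-0.014,0,0],
  [-0.018,0,0],
  [-0.022,0,0],
  [-0.026,0,0],
  [-0.03,0,0],
  [-0.034,0,0],
], yaw=[0,0,0,0,0,0,0,0], grip=[-1,-1,-1,-1,-1,-1,-1,-1])

```text
time_s: 35.17
ee_pos: [550.9, 39.5, 231.5]
ee_rot: [-179.9, 0.0, 88.7]
force: [-0.1, 0.2, -0.1]
gripper_width: 0.4
gripper_force: 0.1
```

Call:
send_rows([
  [-0.005,0,0],
  [-0.01,0,0],
  [-0.01,0,0],
  [-0.01,0,0],
  [-0.01,0,0],
  [-0.01,0,0],
  [-0.01,0,0],
  [-0.01,0,0],
], yaw=[0,0,0,0,0,0,0,0], grip=[-1,-1,-1,-1,-1,-1,-1,-1])

```text
time_s: 35.83
ee_pos: [542.3, 39.6, 231.7]
ee_rot: [-180.0, 0.0, 88.7]
force: [-0.0, -0.0, -0.9]
gripper_width: 0.8
gripper_force: 0.0
```

Call:
send_rows([
  [0,0,0.04],
  [0,0,0.08],
  [0,0.02,0.09],
  [-0.03,0.05,0.09],
  [-0.06,0.08,0.09],
  [-0.09,0.1,0.09],
  [-0.113,0.11,0.09],
  [-0.113,0.11,0.09],
], yaw=[0,0,0,0,0,0,0,0], grip=[0,0,0,0,0,0,0,0])

```text
time_s: 36.5
ee_pos: [425.3, 151.2, 322.5]
ee_rot: [-179.9, -0.1, 88.9]
force: [-0.3, -0.0, 0.2]
gripper_width: 45.3
gripper_force: 0.0
```

Call:
send_rows([
  [0,0,0],
  [0,0,0],
  [0,0,0],
  [0,0,0],
  [0,0,0],
  [0,0,0],
  [0,0,0],
  [0,0,0],
], yaw=[0,0,0,0,0,0,0,0], grip=[0,0,0,0,0,0,0,0])

```text
time_s: 37.17
ee_pos: [429.3, 149.5, 321.7]
ee_rot: [-180.0, 0.0, 88.7]
force: [-0.1, -0.5, 0.0]
gripper_width: 45.5
gripper_force: 0.0
```

Call:
send_rows([
  [0,0,0],
  [0,0,0],
  [0,0,0],
  [0,0,0],
  [0,0,0],
  [0,0,0],
  [0,0,0],
  [0,0,0],
], yaw=[0,0,0,0,0,0,0,0], grip=[0,0,0,0,0,0,0,0])

```text
time_s: 37.83
ee_pos: [429.1, 149.6, 321.9]
ee_rot: [180.0, -0.0, 88.7]
force: [-0.2, 0.5, 0.3]
gripper_width: 45.6
gripper_force: 0.0
```

Call:
send_rows([
  [0,0,0],
  [0,0,0],
  [0,0,0],
  [0,0,0],
  [0,0,0],
  [0,0,0],
  [0,0,0],
  [0,0,0],
], yaw=[0,0,0,0,0,0,0,0], grip=[0,0,0,0,0,0,0,0])

```text
time_s: 38.5
ee_pos: [429.1, 149.6, 321.8]
ee_rot: [180.0, -0.0, 88.7]
force: [-0.5, 0.1, -0.1]
gripper_width: 45.5
gripper_force: 0.0
```

Run:
```python
from h import *
print(env.state()['ee_pos'])
T=grab('top');S=grab('scene');r=[]
for f,b in((T,(300,200,400,280)),(S,(230,100,360,200))):
    h=cv2.cvtColor(f['frame'],cv2.COLOR_RGB2HSV); m=((h[...,0]>20)&(h[...,0]<34)&(h[...,1]>140)&(h[...,2]>90)).astype(np.uint8)
    k=np.zeros_like(m);u0,v0,u1,v1=b;k[v0:v1,u0:u1]=m[v0:v1,u0:u1]
    n,l,s,c=cv2.connectedComponentsWithStats(k)
    if n<2: print('none');continue
    i=1+np.argmax(s[1:,4]);print(s[i],c[i]);r.append(ray(f,*c[i]))
    if f is T:
        w=np.array([onz(T,x,y,208)[:2] for y,x in zip(*np.where(l==i))],np.float32);rr=cv2.minAreaRect(w);b=cv2.boxPoints(rr);e=max([b[1]-b[0],b[2]-b[1]],key=np.linalg.norm);print(rr,np.degrees(np.arctan2(e[1],e[0])))
print(tri(r))
c=T['frame'][150:300,180:480]; cv2.imwrite('pics/c4.png',cv2.cvtColor(cv2.resize(c,None,fx=2.66,fy=2.66,interpolation=cv2.INTER_CUBIC),cv2.COLOR_RGB2BGR))
```

```text
[429.13454563 149.63819816 321.84001109]
[345 232   7  18 102] [348.11764706 240.53921569]
((429.91448974609375, -49.13261032104492), (15.591348648071289, 44.07131576538086), 89.79991912841797) -0.2000813
[298 140  11  19 146] [302.83561644 149.17808219]
[429.78902946 -50.77717746 198.75608666]
```

View pics/c4.png

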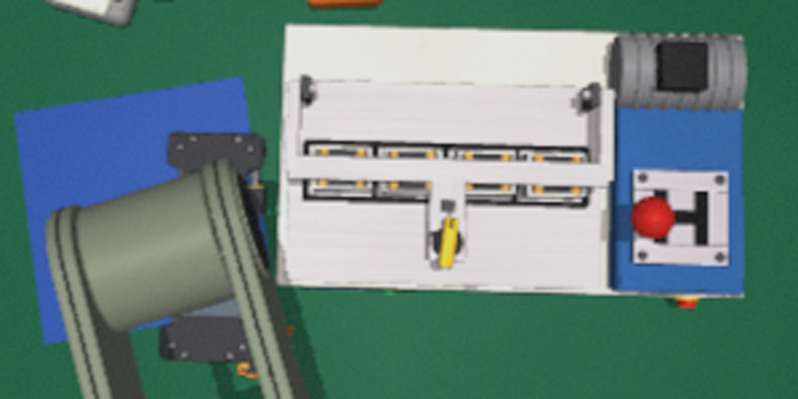

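Call:
send_rows([
  [0,-0.03,0],
  [0,-0.06,0],
  [0,-0.09,0],
  [0,-0.11,0],
  [0,-0.13,0],
  [0,-0.14,0],
  [0,-0.14,0],
  [0,-0.14,0],
], yaw=[7,14,21,28,35,42,49,56], grip=[1,1,1,1,1,1,1,1], grip_force=30)

```text
time_s: 39.27
ee_pos: [429.1, 8.8, 321.9]
ee_rot: [180.0, 0.0, 144.9]
force: [-0.8, 0.7, -0.5]
gripper_width: 90.9
gripper_force: 0.0
```

Call:
send_rows([
  [0,-0.02,0],
  [0.001,-0.04,0],
  [0.001,-0.0595,-0.02],
  [0.001,-0.0595,-0.04],
  [0.001,-0.0595,-0.06],
  [0.001,-0.0595,-0.06],
  [0.001,-0.0595,-0.06],
  [0.001,-0.0595,-0.06],
], yaw=[7,14,21,24,24,24,24,24], grip=[1,1,1,1,1,1,1,1])

```text
time_s: 39.93
ee_pos: [430.9, -49.9, 263.0]
ee_rot: [180.0, 0.1, 168.7]
force: [0.4, -0.7, 0.7]
gripper_width: 91.4
gripper_force: 0.0
```

Run:
```python
from h import *
s=env.state();print(s['ee_pos'],s['ee_rot'])
f=grab('wrist','w7.png'); print(proj(f,[430,-50,210]))
h=cv2.cvtColor(f['frame'],cv2.COLOR_RGB2HSV); m=((h[...,0]>20)&(h[...,0]<34)&(h[...,1]>140)&(h[...,2]>150)).astype(np.uint8)
n,l,st,c=cv2.connectedComponentsWithStats(m)
for i in range(1,n):
    if st[i][4]>200:
        w=np.array([onz(f,x,y,210)[:2] for y,x in zip(*np.where(l==i))],np.float32)
        d=w-w.mean(0);v=np.linalg.svd(d,full_matrices=False)[2][0]
        print(st[i],w.mean(0),'ang',np.degrees(np.arctan2(v[1],v[0]))%180)
```

```text
[430.862118   -49.85356744 262.98688864] [1.79987752e+02 1.06440882e-01 1.68698716e+02]
[317.5955238  216.90228529]
[ 307  184   21   64 1025] [427.93893  -49.809494] ang 172.2266
```

View pics/w7.png

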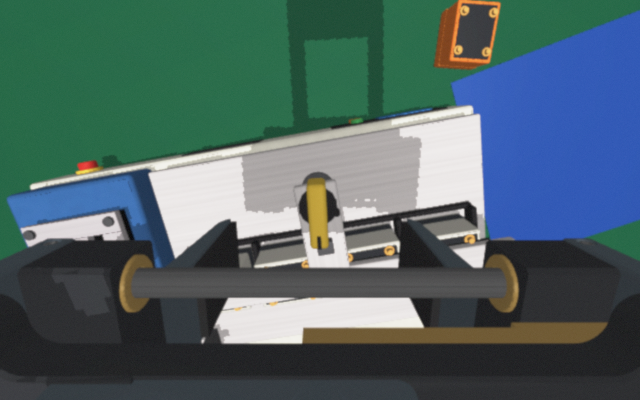

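Call:
send_rows([
  [-0.001,0,-0.035],
  [-0.001,0,-0.065],
  [-0.001,0,-0.076],
  [-0.001,0,-0.076],
  [-0.001,0,-0.076],
  [-0.001,0,-0.076],
], yaw=[2,2,2,2,2,2], grip=[1,1,1,1,-0.9,-0.9])

```text
time_s: 40.48
ee_pos: [430.7, -50.0, 187.6]
ee_rot: [180.0, 0.2, 170.7]
force: [0.1, 0.4, -0.4]
gripper_width: 80.6
gripper_force: 0.0
```

Call:
send_rows([
  [0,0,0],
  [0,0,0],
  [0,0,0],
  [0,0,0],
  [0,0,0],
  [0,0,0],
  [0,0,0],
  [0,0,0],
], yaw=[0,0,0,0,0,0,0,0], grip=[-0.9,-0.9,-0.9,-0.9,-0.9,-0.9,-0.9,-0.9])

```text
time_s: 41.15
ee_pos: [429.2, -49.9, 185.8]
ee_rot: [180.0, -0.0, 170.7]
force: [0.3, -0.2, 0.3]
gripper_width: 27.3
gripper_force: 0.0
```

Call:
send_rows([
  [0,0,0],
  [0,0,0],
  [0,0,0],
], yaw=[0,0,0], grip=[-0.9,-0.9,-0.9])

```text
time_s: 41.4
ee_pos: [428.9, -50.3, 185.8]
ee_rot: [-179.9, -0.0, 170.7]
force: [-0.6, -1.5, -0.5]
gripper_width: 14.1
gripper_force: 30.0
```

Gripped at 14 mm (the wing). Turn clockwise.

Call:
send_rows([
  [0,0,0],
  [0,0,0],
  [0,0,0],
  [0,0,0],
  [0,0,0],
  [0,0,0],
  [0,0,0],
  [0,0,0],
], yaw=[-6,-12,-18,-24,-30,-36,-42,-48], grip=[-0.9,-0.9,-0.9,-0.9,-0.9,-0.9,-0.9,-0.9])

```text
time_s: 42.07
ee_pos: [429.5, -49.4, 185.8]
ee_rot: [179.9, -0.0, 122.4]
force: [0.8, 1.6, -0.3]
gripper_width: 13.6
gripper_force: 30.0
```

Call:
send_rows([
  [0,0,0],
  [0,0,0],
  [0,0,0],
  [0,0,0],
  [0,0,0],
  [0,0,0],
  [0,0,0],
  [0,0,0],
], yaw=[-5,-10,-15,-20,-25,-30,-30,-30], grip=[-0.9,-0.9,-0.9,-0.9,-0.9,-0.9,-0.9,-0.9])

```text
time_s: 42.73
ee_pos: [430.1, -49.3, 185.8]
ee_rot: [179.9, -0.1, 92.8]
force: [4.1, 3.4, -2.6]
gripper_width: 13.8
gripper_force: 30.0
```

Run:
```python
from h import *
s=env.state();print(s['ee_pos'],s['ee_rot'],s['torque'],s['force'])
```

```text
[430.1202321  -49.28474331 185.83599489] [ 1.79871357e+02 -7.28518595e-02  9.27883484e+01] [ 0.54957383 -0.79308441 -0.01807483] [ 4.13568731  3.37203604 -2.61325152]
```

Call:
send_rows([
  [0,0,0],
  [0,0,0],
  [0,0,0],
  [0,0,0],
  [0,0,0],
  [0,0,0],
  [0,0,0.03],
  [0,0,0.07],
], yaw=[-2,-2,-2,-2,-2,-2,-2,-2], grip=[-0.9,-0.9,1,1,1,1,1,1])

```text
time_s: 43.4
ee_pos: [426.5, -49.7, 253.8]
ee_rot: [-179.5, -0.1, 90.7]
force: [1.3, 0.2, 0.1]
gripper_width: 50.9
gripper_force: 0.0
```

Call:
send_rows([
  [0,-0.02,0.04],
  [0,-0.04,0.05],
  [0,-0.06,0.05],
  [0,-0.06,0.05],
  [0,-0.06,0.05],
], yaw=[-2,-2,-2,-2,-2], grip=[1,1,1,1,1])

```text
time_s: 43.82
ee_pos: [428.7, -110.3, 305.7]
ee_rot: [-180.0, -0.0, 88.6]
force: [0.4, 0.0, 0.3]
gripper_width: 84.4
gripper_force: 0.0
```

Run:
```python
from h import *
s=env.state();print(s['ee_pos'],s['ee_rot'])
f=grab('wrist','w8.png')
h=cv2.cvtColor(f['frame'],cv2.COLOR_RGB2HSV); m=((h[...,0]>20)&(h[...,0]<34)&(h[...,1]>140)&(h[...,2]>90)).astype(np.uint8)
n,l,st,c=cv2.connectedComponentsWithStats(m)
for i in range(1,n):
    if st[i][4]>200:
        w=np.array([onz(f,x,y,205)[:2] for y,x in zip(*np.where(l==i))],np.float32)
        d=w-w.mean(0);v=np.linalg.svd(d,full_matrices=False)[2][0];a=np.degrees(np.arctan2(v[1],v[0]))%180
        print(st[i],w.mean(0),'ang',a,'knob rad',np.radians(178.6-a))
S=grab('scene')
h=cv2.cvtColor(S['frame'],cv2.COLOR_RGB2HSV); m=(((h[...,0]<6)|(h[...,0]>174))&(h[...,1]>170)&(h[...,2]>110)).astype(np.uint8); m[:,:160]=0;m[:,310:]=0
n,l,s,c=cv2.connectedComponentsWithStats(m);i=1+np.argmax(s[1:,4]);print(s[i],c[i],onz(S,*c[i],221))
```

```text
[ 428.74122798 -110.2639021   305.71125848] [-1.79970594e+02 -2.57584511e-02  8.85919124e+01]
[310 101  18  61 959] [430.53223  -49.082996] ang 90.551926 knob rad 1.5367289
[217 136  15  16 191] [224.09424084 143.11518325] [ 451.64430241 -249.00148496  221.        ]
```

Call:
send_rows([
  [0.008,-0.04,0],
  [0.016,-0.08,0],
  [0.0255,-0.12,0],
  [0.0255,-0.139,0],
  [0.0255,-0.139,-0.035],
  [0.0255,-0.139,-0.07],
  [0.0255,-0.139,-0.103],
  [0.0255,-0.139,-0.103],
], yaw=[0,0,0,0,0,0,0,0], grip=[1,1,1,1,1,1,1,1], grip_force=15)

```text
time_s: 44.58
ee_pos: [450.5, -245.7, 196.0]
ee_rot: [-179.2, -0.4, 88.7]
force: [-0.4, 1.5, -0.5]
gripper_width: 91.2
gripper_force: 0.0
```

Call:
send_rows([
  [0,0,0],
  [0,0,0],
  [0,0,0],
  [0,0,0],
  [0,0,0],
  [0,0,0],
  [0,0,0],
  [0,0,0],
], yaw=[0,0,0,0,0,0,0,0], grip=[-0.2,-0.2,-0.2,-0.2,-0.2,-0.2,-0.2,-0.2])

```text
time_s: 45.25
ee_pos: [454.8, -248.9, 203.2]
ee_rot: [180.0, 0.0, 88.7]
force: [0.1, -0.5, 0.0]
gripper_width: 41.1
gripper_force: 15.2
```

Call:
send_rows([
  [-0.0003,-0.013,0.003],
  [-0.0006,-0.026,0.006],
  [-0.001,-0.039,0.008],
  [-0.0012,-0.052,0.008],
  [-0.0015,-0.065,0.008],
  [-0.002,-0.078,0.006],
  [-0.0023,-0.09,0.003],
  [-0.0025,-0.102,0],
], yaw=[0,0,0,0,0,0,0,0], grip=[-0.2,-0.2,-0.2,-0.2,-0.2,-0.2,-0.2,-0.2])

```text
time_s: 45.92
ee_pos: [452.0, -352.5, 202.5]
ee_rot: [180.0, 0.0, 88.7]
force: [0.3, 0.6, -0.8]
gripper_width: 40.8
gripper_force: 15.0
```

Call:
send_rows([
  [0,0,0],
  [0,0,0],
  [0,0,0],
], yaw=[0,0,0], grip=[-0.2,-0.2,-0.2])

```text
time_s: 46.17
ee_pos: [452.1, -351.4, 202.9]
ee_rot: [180.0, 0.0, 88.7]
force: [0.7, -1.1, 0.8]
gripper_width: 41.1
gripper_force: 15.0
```

Call:
send_rows([
  [0.013,0,-0.001],
  [0.026,0.0005,-0.003],
  [0.039,0.001,-0.005],
  [0.05,0.001,-0.008],
  [0.053,0.001,-0.008],
  [0.053,0.001,-0.008],
  [0.053,0.001,-0.008],
  [0.053,0.001,-0.008],
], yaw=[0,0,0,0,0,0,0,0], grip=[-0.2,-0.2,-0.2,-0.2,-0.2,-0.2,-0.2,-0.2])

```text
time_s: 46.83
ee_pos: [504.8, -349.2, 194.3]
ee_rot: [-180.0, -0.1, 88.7]
force: [-1.4, -0.1, -3.7]
gripper_width: 41.2
gripper_force: 15.0
```

Call:
send_rows([
  [0,0,0],
  [0,0,0],
  [0,0,0],
  [0,0,0],
  [0,0,0],
  [0,0,0.04],
  [0,0,0.08],
  [0,0,0.12],
], yaw=[0,0,0,0,0,0,0,0], grip=[0.6,0.6,0.6,0.6,0.6,0.6,0.6,0.6])

```text
time_s: 47.5
ee_pos: [504.8, -349.6, 316.0]
ee_rot: [-179.9, -0.1, 88.7]
force: [1.9, -1.5, 0.4]
gripper_width: 73.0
gripper_force: 0.0
```

Call:
send_rows([
  [-0.04,0,0.02],
  [-0.08,-0.02,0.02],
  [-0.12,-0.04,0.02],
  [-0.16,-0.06,0.02],
  [-0.18,-0.08,0.02],
  [-0.18,-0.08,0.02],
  [-0.18,-0.08,0.02],
], yaw=[0,0,0,0,0,0,0], grip=[0.6,0.6,0.6,0.6,0.6,0.6,0.6])

```text
time_s: 48.08
ee_pos: [323.7, -430.9, 335.2]
ee_rot: [179.9, 0.0, 88.5]
force: [0.1, -0.2, 0.9]
gripper_width: 72.9
gripper_force: 0.0
```

Run:
```python
from h import *
T=grab('top');S=grab('scene');r=[]
for f,b in((T,(400,180,480,280)),(S,(150,60,310,240))):
    h=cv2.cvtColor(f['frame'],cv2.COLOR_RGB2HSV); m=(((h[...,0]<6)|(h[...,0]>174))&(h[...,1]>170)&(h[...,2]>110)).astype(np.uint8)
    k=np.zeros_like(m);u0,v0,u1,v1=b;k[v0:v1,u0:u1]=m[v0:v1,u0:u1]
    n,l,s,c=cv2.connectedComponentsWithStats(k);i=1+np.argmax(s[1:,4]);print(s[i],c[i]);r.append(ray(f,*c[i]))
print(tri(r),'expect 504,-348,213')
c=T['frame'][150:300,180:480]; cv2.imwrite('pics/c5.png',cv2.cvtColor(cv2.resize(c,None,fx=2.66,fy=2.66,interpolation=cv2.INTER_CUBIC),cv2.COLOR_RGB2BGR))
```

```text
[455 203  15  16 183] [461.97814208 210.47540984]
[172 150  16  15 201] [179.71144279 157.07462687]
[ 509.03439141 -345.89569856  214.1484644 ] expect 504,-348,213
```

View pics/c5.png

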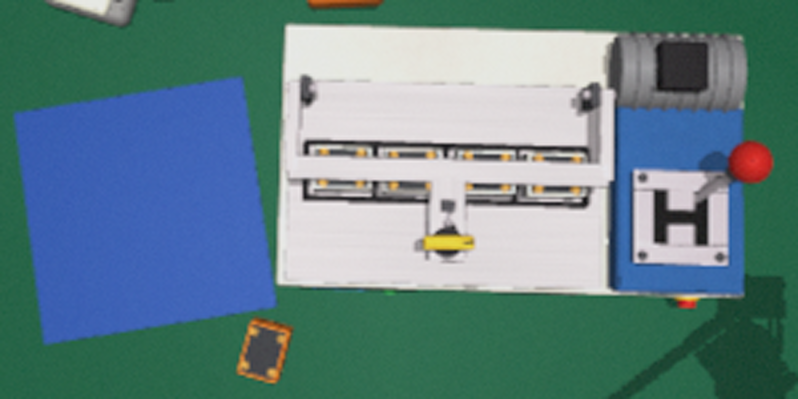

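The picture shows the hold-down shut over four capacitors and the yellow wing turned across at (447,242). The red ball is at (750,161), in the right column and fully forward, and the arm is clear.

```bash
python3 -c "
from workcell import env
print(env.job_done())"
```

```text
the job is handed in; nothing more can be done
None
```

I handed the job in, but `env.job_done()` returned no verdict; the last top view shows all four capacitors in bays, the hold-down shut, the knob locked (about 1.5 rad), the lever right and fully forward, and the arm clear.

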